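Demagnetise the ground bars

TASK

Demagnetise the ground steel bars: lay every bar flat and lengthwise in the carriage, one to a pocket, switch the coil on, and run the loaded carriage steadily (always under 0.3 m/s on the way out) through the demagnetiser's tunnel, by its hand grips, to the far end stop. There switch the coil off, take the bars off and lay them in the storage board, one to a channel, and only then bring the empty carriage back through the tunnel until it rests against the end stop on the side it came from. Leave the blue bin of pins and the die block alone.

Things in the scene. Friction and masses are not known exactly. Their poses are not given: they have to be found in the camera images.
- bar1: ground steel bar, 90 x 22 x 22 mm, about 0.34 kg, square in section with a small dark mark near each end; any long face may be down and either end may lead. Two or three bars start on the bench to the left beyond the demagnetiser. Origin at the bar's centre (11 mm above what it lies on), x along its length. May be absent.
- bar2: ground steel bar, 90 x 22 x 22 mm, about 0.34 kg, square in section with a small dark mark near each end; any long face may be down and either end may lead. Two or three bars start on the bench to the left beyond the demagnetiser. Origin at the bar's centre (11 mm above what it lies on), x along its length. May be absent.
- bar3: ground steel bar, 90 x 22 x 22 mm, about 0.34 kg, square in section with a small dark mark near each end; any long face may be down and either end may lead. Two or three bars start on the bench to the left beyond the demagnetiser. Origin at the bar's centre (11 mm above what it lies on), x along its length. May be absent.
- demag: tunnel demagnetiser, fixed: aluminium bed 130 x 800 mm, 22 mm high, a grey coil housing across its middle, steel end stops (to 40 mm high) at both ends. Origin on the bench under the middle of the housing; x across the bed, y along it. Yaw near 0. The carriage starts at the +y end; the far end is -y.
- coil (a point): middle of the tunnel's roof, 100 mm above the bench. The tunnel runs along y, 156 mm wide. Coil housing 224 mm along x, 80 mm along y, 135 mm high. Loaded bars clear the roof by 44 mm and the hand grips by 10 mm, but a gripper does not fit in: push by the trailing grip, then change to the leading one, which has come out on the other side.
- switch (a joint): rotary on/off switch on the roof of the coil housing, turned clockwise seen from above: 0 is off (the start), 1.047 rad fully on; stays where it is left (0.05 N m of friction). At 0 its black bar grip lies along x of demag.
- switch_grip (a point): on the switch's axis, at the height to grip, 172 mm above the bench (37 mm above the housing's roof). The bar grip is 40 mm long, 14 mm thick and 32 mm high, its top at 179 mm, on a disc of 42 mm; pinch it across its thickness from above. Axes turn with the switch, x along the bar grip.
- carriage (a joint): slide of the white plastic carriage (m): 0 against the stop at the starting (+y) end, 0.215 mid-tunnel, 0.43 against the far (-y) stop; starts at 0 to 0.03. Moves along -y of demag and stays where left (2 N of friction, 6 N per m/s of drag). Between 0.17 and 0.26 the middles of both hand grips stand at least 70 mm outside the housing faces.
- pocket1 (a point): carriage pocket 1 (of three side by side, 50 mm apart along x): centre of its floor. 29 mm wide (x), 102 mm long (y, along the travel), 5 mm deep with open top; the lands between pockets are 21 mm wide, the outer rims 6 mm. Axes x across, y along the pocket. Floor 34 mm above the bench, lands 39 mm. Moves with the carriage; pocket2 is at the carriage's middle.
- bay1 (a point): storage board channel 1 (of three, 50 mm apart along its x): centre of its floor, 9 mm above the bench. 29 mm wide (x), 102 mm long (y), 5 mm deep with open top; lands between are 21 mm wide. Axes x across, y along the channel.
- pocket2 (a point): carriage pocket 2 (of three side by side, 50 mm apart along x): centre of its floor. 29 mm wide (x), 102 mm long (y, along the travel), 5 mm deep with open top; the lands between pockets are 21 mm wide, the outer rims 6 mm. Axes x across, y along the pocket. Floor 34 mm above the bench, lands 39 mm. Moves with the carriage; pocket2 is at the carriage's middle.
- bay2 (a point): storage board channel 2 (of three, 50 mm apart along its x): centre of its floor, 9 mm above the bench. 29 mm wide (x), 102 mm long (y), 5 mm deep with open top; lands between are 21 mm wide. Axes x across, y along the channel.
- pocket3 (a point): carriage pocket 3 (of three side by side, 50 mm apart along x): centre of its floor. 29 mm wide (x), 102 mm long (y, along the travel), 5 mm deep with open top; the lands between pockets are 21 mm wide, the outer rims 6 mm. Axes x across, y along the pocket. Floor 34 mm above the bench, lands 39 mm. Moves with the carriage; pocket2 is at the carriage's middle.
- bay3 (a point): storage board channel 3 (of three, 50 mm apart along its x): centre of its floor, 9 mm above the bench. 29 mm wide (x), 102 mm long (y), 5 mm deep with open top; lands between are 21 mm wide. Axes x across, y along the channel.
- grip_rear (a point): middle of the black upright hand grip at the carriage's starting-side (+y) end: block 18 mm across (x) by 26 mm along (y), from 34 to 90 mm above the bench; this point at 68 mm. 155 mm from the carriage's middle, on a flat draw bar 30 mm wide that ends at 170 mm. Pinch it across x from above. Axes as demag.
- grip_front (a point): the same hand grip at the carriage's far-side (-y) end, which enters the tunnel first on the way out; 310 mm from the other.
- board: wooden storage board, fixed, 145 x 118 mm, lands 14 mm high, three channels in its top (see bay1..3), on the bench to the right beyond the demagnetiser. Origin at the centre of its underside, y along the channels. Its yaw is near 1.57, so that the channels point roughly along world x.
- pin_bin: blue plastic bin 80 x 135 x 75 mm with dowel pins standing in it to 97 mm; leave alone. Origin under its centre.
- die_block: steel die block 65 x 40 x 28 mm with two holes; leave alone. Origin under its centre.
Mind the look-alikes: they are no part of the job. Leave any brown, orange or purple look-alike of the bar3 alone.

How it is judged:
By the outcome, as a careful person would: the job done as asked, in the order asked, and still so for the second after the job is handed in, with the robot touching nothing.
Of bar1, bar2, bar3 only 2 to 3 are there at a start; the rules pass over those that are not, and their reading is None.
At some moment in a run one of bar1, bar2, bar3 may be knocked a few centimetres aside while the robot is not near it.
Once in a run the grip may slacken for a moment while it holds something.
It also fails if it takes over 210 s, if anything falls off the work surface, if the arm or the gripper's body presses on something with over 40 N, if the wrist force passes 120 N, or if a joint passes its speed limit or range.

ROBOT

A 6-joint arm with a two-finger parallel gripper is mounted at the origin on the work surface. World frame = base frame: x ahead of the robot, y to its left, z up, the work surface at z = 0. Lengths are in m, angles in rad, forces in N, time in s.
With the tool pointing down it reaches from about 0.35 to 0.725 m from the base axis. Payload 6 kg.
Tool frame: the origin (TCP) lies midway between the tips of the shut fingers; the grasp point (between the pads) lies 19 mm behind it; z points along the fingers, y is the line along which they close (so a half turn about z gives the same grasp; the last joint's range is limited). The gripper opens to 85 mm and grips with 20 to 120 N. Pads are 22 mm wide; open, the fingers measure 114 mm over their backs; the gripper's body (76 mm by 85 mm) begins 54 mm behind the grasp point. The pads swing forward as they close: fully open they stand 13 mm farther back than shut.
Start: joints at [-0.899, 0.04, 0.085, 0, -1.615, -0.334], TCP at [0.199, -0.566, 0.231] pointing down, gripper open.
Joint ranges: [-2.56, 2.56], [-1.29, 2.01], [-1.08, 1.49], [-3.29, 1.98], [-2.81, -0.18], [-2.99, 2.99]. Speed limits (rad/s): [2.57, 2.57, 3.01, 3.14, 3.14, 3.14].

INTERFACE

Orientations are given as a rotation vector (axis times angle).
In Python, from station import get_obs, eyes, order, nets gives the robot as it stands. The module is installed in compiled form; this text tells all that it offers.
- The arm moves only by the tool play_rows, never from a script. Its argument "increments" is a list of rows, each a list of 2 entries, a list of its own where there are three numbers: the shift along the tool's x, y, z each as a share of 250 mm, from -1 to 1, then the turn, a rotation vector about the tool's x, y, z each as a share of 45 degrees, from -1 to 1. A call has 1 to 5 rows; each row is the pose to reach, as a shift and turn from the pose commanded when the call began, along the tool's axes at that moment; what a row does not reach only later rows make up. A row lasts 1/12 s, in which the tool goes at most 41.7 mm and 7.16 degrees, less where a joint would pass 70% of its speed; a pose out of reach is approached as far as the arm can. A call with a number of a shift or a turn outside -1 to 1 is refused whole. A call with a gripper value outside its range is refused whole. "jaw" is the opening, from -1 (shut) to 1 (fully open), set as the call begins (left out, the last holds). The fingers move at their own pace and stop on an object; "squeeze" is the grip in N (left out, the last holds). Time passes only in rows, so rows that repeat a pose let the fingers close. It gives the time, the measured TCP pose, the force, the opening and the grip force at its end, in the units of the state.
- get_obs(): the state, without advancing time (a new reading comes with each control period).
- eyes.capture(name): name is "scene" or "top" or "wrist"; returns a dict with "frame" (400x640x3 uint8, blue, green, red), "vertical_fov" (degrees; the focal length in pixels is half the picture's height over the tangent of half this angle, whatever the lens; pixels are square), "cx", "cy" (the principal point, pixels), "R" (3x3) and "t" (3): a world point X has camera coordinates R X + t; the wrist camera has in their place "tool_from_camera" (4x4, takes a point from camera to tool coordinates, whose origin is the TCP and whose axes are the flange's). Camera axes: x right, y down, z forward; pixel columns grow to the right and rows downward; lengths in m; the calibration is good to about 2 mm. The wrist camera is an equidistant fisheye: a pixel r from the principal point sees the ray r / f radians off the axis. A picture is of the moment at which its call begins: read the wrist's pose just before it. There is no depth.
- order.job_done(): hands the job in; it is judged then, once.
Trained networks look in a picture, given as the dict that the camera call returned (one of the last four; its "shot" number tells which), for a name from the list of things; names that differ only in an ending like _2 or _b are one class to them, and where a whole thing is asked for, a point or a joint stands for the part that bears it (a point fixed in the world has none). Each returns a list of dicts, best first, with "conf" (0 to 1); they miss things now and then, are a little off and sometimes report something else, mostly with a low value. They report only what shows in the picture. A call takes as long as a camera call. They do not tell look-alikes from the thing itself.
- nets.trace(label, picture): "region" (400x640 bool, what is visible of it).
- nets.mark_of(label, picture): "at" ([x, y, z] in m, in the coordinates of the camera as it stood for that picture, good to about 4 mm: a listed point, or the origin of a listed thing).
The state is a dict: "t": time; "joints": joint angles; "qvel": joint speeds; "joint_torque": joint torques, N m; "position": TCP position; "eef_rot": TCP orientation; "contact_force": force on the tool from outside, world axes, zero at the start; "torque": the same for the moment, N m; "grip_width": opening from 0.0 (shut) to 1.0 (fully open); "gripper_force": force on a finger pad.
Only numpy, scipy, OpenCV 4.12 (cv2) and the standard library are available. Lean on these libraries where they do the work, as an engineer would, in place of code of your own. Each camera call takes 0.05 s, during which the arm holds its last target. There are 200 camera calls.

## Working session

There is one attempt and no reset: what is moved stays moved. The work goes in short steps, Python scripts to look and compute and a tool call to move; the robot and the scene stay as the last step left them, time stands still between calls to the robot, and variables do not carry over. Pictures are saved under pics/ and viewed, at most 17 in all, crops included, and the job is handed in when it is done.

Besides the shell and the picture viewer there is one more tool, called after ">>>" by a JSON object that holds its "method" and its "body". play_rows: Moves the arm, as the interface text tells. Shift numbers are shares of 250 mm and turn numbers shares of 45 degrees, none past 1 either way. Its arguments: {"type":"object","properties":{"increments":{"type":"array","items":{"type":"array"}},"jaw":{"type":"number"},"squeeze":{"type":"number"}},"required":["increments"]}

```bash
mkdir -p pics; cat > h.py <<'E'
import numpy as np, cv2
from scipy.spatial.transform import Rotation as Ro
from station import get_obs, eyes, order, nets
def world(p,c): return c["R"].T@(np.array(p)-c["t"])
def marks(cam,labels):
    c=eyes.capture(cam)
    for l in labels:
        for d in nets.mark_of(l,c)[:4]: print(cam,l,round(d["conf"],2),world(d["at"],c).round(4))
    return c
E
python3 - <<'E'
from h import *
o=get_obs(); print({k:np.round(v,3) for k,v in o.items()})
L=["bar1","demag","coil","switch_grip","pocket1","pocket2","pocket3","bay1","bay2","bay3","grip_rear","grip_front","board","pin_bin","die_block"]
for n in("scene","top"):
    c=marks(n,L); cv2.imwrite(f"pics/{n}0.png",c["frame"]); print(c["vertical_fov"],c["cx"],c["cy"],c["R"].round(3),c["t"].round(3))
E
```

```text
{'t': np.float64(0.0), 'joints': array([-0.899,  0.041,  0.084, -0.   , -1.615, -0.334]), 'qvel': array([ 0.001, -0.001, -0.001,  0.001,  0.001, -0.   ]), 'joint_torque': array([-1.0000e-03, -3.6818e+01,  3.4742e+01,  6.9330e+00, -5.0000e-03,
        0.0000e+00]), 'position': array([ 0.199, -0.566,  0.23 ]), 'eef_rot': array([ 5.280e-01, -3.096e+00, -3.000e-03]), 'contact_force': array([ 0.544,  0.233, -0.36 ]), 'torque': array([-0.016,  0.024,  0.036]), 'gripper_force': np.float64(0.0), 'grip_width': np.float64(1.002)}
scene bar1 0.9 [0.6602 0.2759 0.0097]
scene bar1 0.72 [0.6618 0.3824 0.0126]
scene bar1 0.62 [0.6547 0.1307 0.0097]
scene bar1 0.58 [0.4669 0.4959 0.0109]
scene demag 0.88 [ 0.4637  0.0132 -0.    ]
scene coil 0.97 [0.4612 0.0107 0.0997]
scene coil 0.59 [0.5089 0.2242 0.0351]
scene switch_grip 0.7 [0.5346 0.0088 0.1719]
scene pocket1 0.71 [0.4557 0.2253 0.0339]
scene pocket1 0.62 [0.4105 0.2229 0.0333]
scene pocket1 0.59 [0.5096 0.2256 0.0343]
scene pocket2 0.71 [0.4557 0.2253 0.0339]
scene pocket2 0.62 [0.4105 0.2229 0.0333]
scene pocket2 0.59 [0.5096 0.2256 0.0343]
s
[... 1630 characters left out ...]
008 ]
top bay2 0.74 [ 0.6036 -0.2197  0.0135]
top bay2 0.6 [ 0.7021 -0.1926  0.0086]
top bay3 0.88 [ 0.6525 -0.2071  0.008 ]
top bay3 0.74 [ 0.6036 -0.2197  0.0135]
top bay3 0.6 [ 0.7021 -0.1926  0.0086]
top grip_rear 0.6 [0.4569 0.0659 0.0647]
top grip_rear 0.58 [0.4569 0.3818 0.0651]
top grip_rear 0.33 [0.6532 0.2783 0.0127]
top grip_front 0.75 [0.4553 0.065  0.0657]
top grip_front 0.58 [0.458  0.2203 0.0347]
top board 0.96 [ 6.492e-01 -2.033e-01 -1.000e-04]
top pin_bin 0.62 [ 0.782   0.0199 -0.0012]
top die_block 0.59 [ 0.6747 -0.0053  0.0028]
43.83640471301775 322.6544978920071 206.54728929227124 [[ 0.018 -1.     0.013]
 [-0.987 -0.02  -0.162]
 [ 0.162 -0.01  -0.987]] [0.132 0.592 1.214]
```

View pics/top0.png

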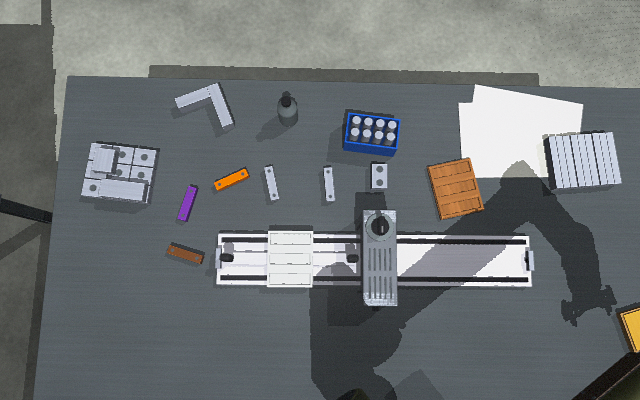

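View pics/scene0.png

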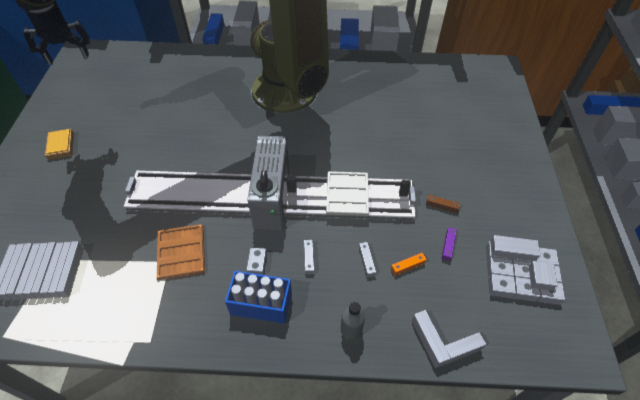

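```bash
cat >> h.py <<'E'
def ray(uv,c,z):
    f=200/np.tan(np.radians(c["vertical_fov"])/2)
    d=c["R"].T@np.array([(uv[0]-c["cx"])/f,(uv[1]-c["cy"])/f,1]); o=-c["R"].T@c["t"]
    return o+d*(z-o[2])/d[2]
def uv(X,c):
    f=200/np.tan(np.radians(c["vertical_fov"])/2); p=c["R"]@np.array(X)+c["t"]
    return p[:2]/p[2]*f+[c["cx"],c["cy"]]
def rects(cam,label,z,tol=0.3):
    c=eyes.capture(cam)
    for d in nets.trace(label,c)[:5]:
        ys,xs=np.nonzero(d["region"]); P=np.array([ray((x,y),c,z)[:2] for x,y in zip(xs,ys)],np.float32)*1000
        r=cv2.minAreaRect(P); (w,h)=r[1]; a=r[2] if w>h else r[2]+90
        bgr=c["frame"][d["region"]].mean(0).round()
        print(cam,label,round(d["conf"],2),np.round(r[0],1),np.round(r[1],1),"long-axis deg",round((a+90)%180-90,1),bgr)
    return c
E
python3 - <<'E'
from h import *
t=rects("top","bar1",.02); rects("top","board",.014)
s=rects("scene","bar1",.02); rects("scene","board",.014)
a=cv2.resize(t["frame"][150:225,420:495],None,fx=5,fy=5,interpolation=cv2.INTER_CUBIC)
b=cv2.resize(s["frame"][220:295,145:220],None,fx=5,fy=5,interpolation=cv2.INTER_CUBIC)
cv2.imwrite("pics/board.png",np.hstack([a,b]))
E
```

```text
top bar1 0.85 [464.3 491.6] [96.  22.2] long-axis deg 72.9 [ 53.  80. 122.]
top bar1 0.62 [595.4 492.4] [28.9 91.2] long-axis deg -13.5 [159.  59. 114.]
top bar1 0.56 [660.2 383.7] [29.2 91.9] long-axis deg -63.7 [ 14. 116. 209.]
top bar1 0.52 [652.3 278.3] [91.7 22. ] long-axis deg 13.1 [197. 182. 175.]
top bar1 0.51 [652.5 129.1] [94.1 23. ] long-axis deg 6.1 [192. 177. 170.]
top board 0.6 [ 650.5 -202.6] [146.8 122.7] long-axis deg 14.4 [ 65. 113. 172.]
top board 0.34 [653.7 279. ] [94.2 23. ] long-axis deg 13.9 [194. 179. 172.]
scene bar1 0.89 [602.8 493.8] [22.3 97.5] long-axis deg -16.1 [165.  66. 122.]
scene bar1 0.87 [661.1 130.4] [93.8 20.4] long-axis deg 4.0 [205. 194. 187.]
scene bar1 0.84 [667.3 383.2] [28.3 94.2] long-axis deg -63.6 [ 26. 116. 202.]
scene bar1 0.57 [658.8 278.5] [100.4  27. ] long-axis deg 13.3 [184. 174. 168.]
scene bar1 0.24 [ 661.7 -201.8] [150.4 120.6] long-axis deg 13.4 [ 72. 112. 163.]
scene board 0.81 [ 657.4 -202.7] [152.1 119. ] long-axis deg 13.9 [ 73. 112. 163.]
scene board 0.48 [412.9 -15.9] [78.9 45.9] long-axis deg 6.4 [64. 62. 60.]
```

View pics/board.png

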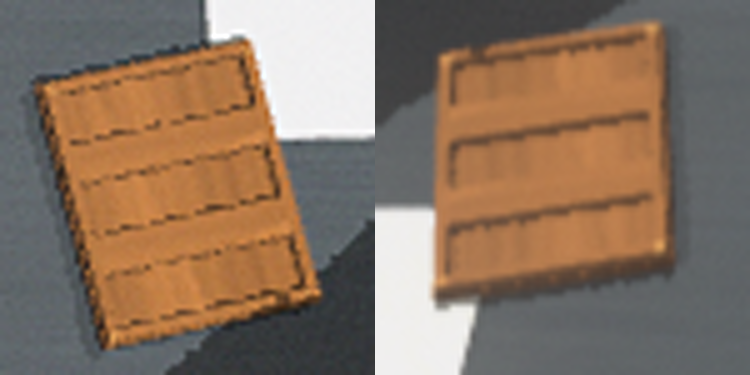

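```bash
cat >> h.py <<'E'
def Rdown(psi):
    a=np.radians(psi); y=np.array([np.cos(a),np.sin(a),0]); z=np.array([0,0,-1.]); return np.column_stack([np.cross(y,z),y,z])
def plan(wps,start=None,mx=.19,md=34):
    """wps: (x,y,z,psi). prints calls: shift, turn, rows"""
    o=get_obs(); p=o["position"]; R=Ro.from_rotvec(o["eef_rot"]).as_matrix()
    if start: p=np.array(start[:3]); R=Rdown(start[3])
    for x,y,z,psi in wps:
        q=np.array([x,y,z]); T=Rdown(psi); w=Ro.from_matrix(R.T@T).as_rotvec()
        n=max(1,int(np.ceil(max(np.linalg.norm(q-p)/mx,np.degrees(np.linalg.norm(w))/md))))
        for i in range(n):
            d=R.T@(q-p)/(n-i); k=w/n
            s=np.round(d/.25,3); t=np.round(k/(np.pi/4),3)
            rows=max(np.linalg.norm(s)*250/41.7,np.degrees(np.linalg.norm(k))/7.16)
            print([s.tolist(),t.tolist()],"rows",round(rows,1))
            p=p+R@(s*.25); R=R@Ro.from_rotvec(t*np.pi/4).as_matrix()
        print("  at",p.round(4))
def wrist():
    o=get_obs(); c=eyes.capture("wrist"); M=c["tool_from_camera"]; R=Ro.from_rotvec(o["eef_rot"]).as_matrix()
    c["Rw"]=R@M[:3,:3]; c["ow"]=R@M[:3,3]+o["position"]; return c
def wray(xs,ys,c,z):
    f=200/np.tan(np.radians(c["vertical_fov"])/2); u=np.array([xs-c["cx"],ys-c["cy"]],float); r=np.hypot(*u)+1e-9; th=r/f
    d=c["Rw"]@np.array([u[0]/r*np.sin(th),u[1]/r*np.sin(th),np.cos(th)])
    return c["ow"][:,None]+d*(z-c["ow"][2])/d[2]
def wm(c,labels):
    for l in labels:
        for d in nets.mark_of(l,c)[:4]: print("wrist",l,round(d["conf"],2),(c["Rw"]@d["at"]+c["ow"]).round(4))
def wr(c,label,z):
    for d in nets.trace(label,c)[:5]:
        ys,xs=np.nonzero(d["region"]); P=wray(xs,ys,c,z)[:2].T.astype(np.float32)*1000
        r=cv2.minAreaRect(P); (w,h)=r[1]; a=r[2] if w>h else r[2]+90
        print("wrist",label,round(d["conf"],2),np.round(r[0],1),np.round(r[1],1),"deg",round((a+90)%180-90,1),c["frame"][d["region"]].mean(0).round())
def st():
    o=get_obs(); R=Ro.from_rotvec(o["eef_rot"]).as_matrix()
    print("t",round(float(o["t"]),2),o["position"].round(4),"psi",round(np.degrees(np.arctan2(R[1,1],R[0,1]))%360,1),"w",round(float(o["grip_width"]),3),"F",o["contact_force"].round(1),"gf",round(float(o["gripper_force"]),1),"j6",round(float(o["joints"][5]),2))
E
python3 - <<'E'
from h import *
plan([(.45,-.33,.26,109),(.56,-.02,.26,104),(.64,.24,.17,103.5)])
E
```

```text
[[-0.63, 0.279, -0.058], [0.0, -0.0, 0.004]] rows 4.1
[[-0.63, 0.281, -0.057], [0.0, -0.0, 0.004]] rows 4.1
  at [ 0.45 -0.33  0.26]
[[-0.41, 0.515, 0.0], [0.0, -0.0, 0.055]] rows 3.9
[[-0.387, 0.531, 0.0], [0.0, -0.0, 0.055]] rows 3.9
  at [ 0.56   -0.0201  0.26  ]
[[-0.281, 0.466, 0.18], [0.0, -0.0, 0.006]] rows 3.4
[[-0.28, 0.467, 0.18], [0.0, -0.0, 0.006]] rows 3.4
  at [0.6401 0.24   0.17  ]
```

>>> {"method": "play_rows", "body": {"increments": [[[-0.63,0.28,-0.058],[0,0,0.004]],[[-0.63,0.28,-0.058],[0,0,0.004]],[[-0.63,0.28,-0.058],[0,0,0.004]],[[-0.63,0.28,-0.058],[0,0,0.004]],[[-0.63,0.28,-0.058],[0,0,0.004]]], "jaw": 1, "squeeze": 60}}

```text
t: 2.42
position: [0.3279, -0.4446, 0.2466]
eef_rot: [-0.53, 3.095, -0.001]
contact_force: [-0.7, -0.8, 0.0]
grip_width: 1.0
gripper_force: 0.0
```

>>> {"method": "play_rows", "body": {"increments": [[[-0.63,0.28,-0.058],[0,0,0.004]],[[-0.63,0.28,-0.058],[0,0,0.004]],[[-0.63,0.28,-0.058],[0,0,0.004]],[[-0.63,0.28,-0.058],[0,0,0.004]],[[-0.63,0.28,-0.058],[0,0,0.004]]]}}

```text
t: 2.83
position: [0.4535, -0.3263, 0.2603]
eef_rot: [-0.525, 3.096, 0.001]
contact_force: [-1.0, -1.1, -0.5]
grip_width: 0.998
gripper_force: 0.0
```

>>> {"method": "play_rows", "body": {"increments": [[[-0.41,0.515,0],[0,0,0.055]],[[-0.41,0.515,0],[0,0,0.055]],[[-0.41,0.515,0],[0,0,0.055]],[[-0.41,0.515,0],[0,0,0.055]]]}}

```text
t: 3.17
position: [0.5054, -0.173, 0.2605]
eef_rot: [-0.451, 3.109, 0.0]
contact_force: [0.9, -0.1, -0.3]
grip_width: 1.005
gripper_force: 0.0
```

>>> {"method": "play_rows", "body": {"increments": [[[-0.387,0.531,0],[0,0,0.055]],[[-0.387,0.531,0],[0,0,0.055]],[[-0.387,0.531,0],[0,0,0.055]],[[-0.387,0.531,0],[0,0,0.055]]]}}

```text
t: 3.5
position: [0.5604, -0.0179, 0.2606]
eef_rot: [-0.385, 3.117, 0.0]
contact_force: [0.8, -0.8, 1.1]
grip_width: 1.0
gripper_force: 0.0
```

>>> {"method": "play_rows", "body": {"increments": [[[-0.28,0.467,0.18],[0,0,0.006]],[[-0.28,0.467,0.18],[0,0,0.006]],[[-0.28,0.467,0.18],[0,0,0.006]],[[-0.28,0.467,0.18],[0,0,0.006]]]}}

```text
t: 3.83
position: [0.5994, 0.1141, 0.2122]
eef_rot: [0.381, -3.115, -0.0]
contact_force: [1.1, -0.7, -0.8]
grip_width: 0.996
gripper_force: 0.0
```

>>> {"method": "play_rows", "body": {"increments": [[[-0.28,0.467,0.18],[0,0,0.006]],[[-0.28,0.467,0.18],[0,0,0.006]],[[-0.28,0.467,0.18],[0,0,0.006]],[[-0.28,0.467,0.18],[0,0,0.006]],[[-0.28,0.467,0.18],[0,0,0.006]]]}}

```text
t: 4.25
position: [0.6391, 0.2433, 0.1661]
eef_rot: [0.374, -3.114, 0.002]
contact_force: [-0.8, -0.1, -0.4]
grip_width: 0.998
gripper_force: 0.0
```

```bash
python3 - <<'E'
from h import *
st(); c=wrist(); cv2.imwrite("pics/w1.png",c["frame"])
wm(c,["bar1","pocket1","grip_rear","grip_front"]); wr(c,"bar1",.022)
E
```

```text
t 4.25 [0.6391 0.2433 0.1661] psi 103.7 w 0.998 F [-0.8 -0.1 -0.4] gf 0.0 j6 -1.99
wrist bar1 0.98 [0.6621 0.3853 0.0116]
wrist bar1 0.95 [0.6524 0.1297 0.0099]
wrist bar1 0.92 [0.6543 0.2722 0.0142]
wrist bar1 0.92 [0.5974 0.4964 0.0106]
wrist pocket1 0.7 [ 0.6022 -0.2175  0.0093]
wrist pocket1 0.57 [0.5063 0.2164 0.0353]
wrist grip_rear 0.96 [0.4577 0.3805 0.0657]
wrist bar1 0.89 [659.6 379.4] [32.7 93. ] deg -64.0 [ 46.  96. 161.]
wrist bar1 0.87 [653.  276.6] [94.2 23.9] deg 13.7 [152. 145. 139.]
wrist bar1 0.86 [653.5 130.6] [92.3 29.9] deg 6.2 [192. 186. 180.]
wrist bar1 0.75 [469.5 483.4] [101.9  34.2] deg 73.5 [46. 65. 91.]
wrist bar1 0.72 [595.3 484.9] [40.3 87.6] deg -16.0 [153.  66. 113.]
```

View pics/w1.png

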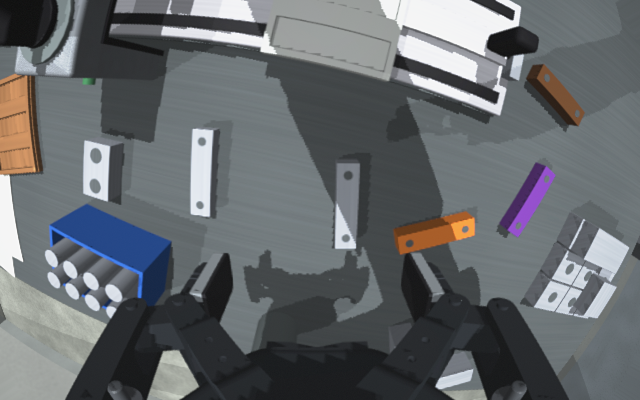

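```bash
python3 - <<'E'
from h import *
plan([(.654,.277,.06,103.5),(.654,.277,.008,103.5)])
print("lift"); plan([(.654,.277,.12,103.5),(.62,.24,.14,135),(.55,.225,.14,160),(.509,.222,.1,180)],start=(.654,.277,.008,103.5))
E
```

```text
[[-0.088, 0.134, 0.447], [0.001, 0.002, -0.001]] rows 2.8
  at [0.6539 0.277  0.0599]
[[-0.0, 0.0, 0.208], [-0.0, 0.0, -0.0]] rows 1.2
  at [0.6539 0.2769 0.0079]
lift
[[0.0, 0.0, -0.448], [0.0, 0.0, 0.0]] rows 2.7
  at [0.654 0.277 0.12 ]
[[0.167, -0.112, -0.08], [0.0, 0.0, -0.7]] rows 4.4
  at [0.6199 0.24   0.14  ]
[[0.24, 0.155, -0.0], [0.0, 0.0, -0.556]] rows 3.5
  at [0.5501 0.225  0.14  ]
[[0.067, 0.15, 0.16], [0.0, 0.0, -0.444]] rows 2.8
  at [0.5091 0.2221 0.1   ]
```

>>> {"method": "play_rows", "body": {"increments": [[[-0.09,0.134,0.44],[0.001,0.002,0]],[[-0.09,0.134,0.44],[0.001,0.002,0]],[[-0.09,0.134,0.44],[0.001,0.002,0]],[[-0.09,0.134,0.44],[0.001,0.002,0]],[[-0.09,0.134,0.44],[0.001,0.002,0]]]}}

```text
t: 4.97
position: [0.6531, 0.2768, 0.0587]
eef_rot: [0.368, -3.115, 0.005]
contact_force: [0.4, -0.3, 0.6]
grip_width: 0.997
gripper_force: 0.0
```

```bash
python3 - <<'E'
from h import *
st(); c=wrist(); wm(c,["bar1"]); wr(c,"bar1",.022)
st(); plan([(.654,.277,.008,103.5)])
E
```

```text
t 4.97 [0.6531 0.2768 0.0587] psi 103.5 w 0.997 F [ 0.4 -0.3  0.6] gf 0.0 j6 -2.02
wrist bar1 0.83 [0.4681 0.4932 0.0108]
wrist bar1 0.79 [0.5997 0.4931 0.0099]
wrist bar1 0.77 [0.6633 0.3823 0.0136]
wrist bar1 0.59 [0.6532 0.1282 0.0076]
wrist bar1 0.92 [658.  378.3] [36.5 93.3] deg -63.4 [ 43.  85. 145.]
wrist bar1 0.89 [594.6 482.6] [47.1 90.7] deg -15.6 [155.  70. 117.]
wrist bar1 0.86 [653.5 135.3] [91.7 36.5] deg 6.5 [175. 171. 167.]
wrist bar1 0.63 [652.9 277.2] [92.7 22.1] deg 13.2 [220. 214. 209.]
t 5.12 [0.6555 0.2779 0.0644] psi 103.5 w 1.003 F [-0.  -0.4  0.7] gf 0.0 j6 -2.02
[[0.007, -0.002, 0.225], [0.0, 0.005, -0.001]] rows 1.3
  at [0.6541 0.277  0.0081]
```

>>> {"method": "play_rows", "body": {"increments": [[[0.004,0,0.1],[0,0,0]],[[0.004,0,0.208],[0,0,0]],[[0.004,0,0.208],[0,0,0]],[[0.004,0,0.208],[0,0,0]],[[0.004,0,0.208],[0,0,0]]]}}

```text
t: 5.53
position: [0.6543, 0.278, 0.0117]
eef_rot: [-0.369, 3.117, 0.0]
contact_force: [0.5, 0.2, 0.8]
grip_width: 1.001
gripper_force: 0.0
```

```bash
python3 - <<'E'
from h import *
st(); wrist(); st(); wrist(); st()
E
```

```text
t 5.53 [0.6543 0.278  0.0117] psi 103.5 w 1.001 F [0.5 0.2 0.8] gf 0.0 j6 -2.02
t 5.58 [0.6544 0.2783 0.012 ] psi 103.5 w 0.999 F [0.  0.7 0.9] gf 0.0 j6 -2.02
t 5.63 [0.6544 0.2784 0.0118] psi 103.5 w 1.002 F [-0.5  0.3  1.2] gf 0.0 j6 -2.02
```

>>> {"method": "play_rows", "body": {"increments": [[[0,0,0.012],[0,0,0]],[[0,0,0.012],[0,0,0]],[[0,0,0.012],[0,0,0]]]}}

```text
t: 5.88
position: [0.6529, 0.2778, 0.0057]
eef_rot: [0.369, -3.119, 0.001]
contact_force: [0.2, -0.8, 0.4]
grip_width: 1.003
gripper_force: 0.0
```

>>> {"method": "play_rows", "body": {"increments": [[[0,0,0],[0,0,0]],[[0,0,0],[0,0,0]],[[0,0,0],[0,0,0]],[[0,0,0],[0,0,0]],[[0,0,0],[0,0,0]]], "jaw": -1}}

```text
t: 6.3
position: [0.6528, 0.2778, 0.0053]
eef_rot: [0.369, -3.118, 0.001]
contact_force: [-0.3, -0.1, -0.4]
grip_width: 0.301
gripper_force: 0.0
```

>>> {"method": "play_rows", "body": {"increments": [[[0,0,0],[0,0,0]],[[0,0,0],[0,0,0]],[[0,0,0],[0,0,0]]]}}

```text
t: 6.55
position: [0.6529, 0.2778, 0.0056]
eef_rot: [0.369, -3.119, 0.001]
contact_force: [0.6, 0.1, 1.9]
grip_width: 0.244
gripper_force: 61.9
```

>>> {"method": "play_rows", "body": {"increments": [[[0,0,-0.225],[0,0,0]],[[0,0,-0.45],[0,0,0]],[[0,0,-0.45],[0,0,0]],[[0,0,-0.45],[0,0,0]],[[0,0,-0.45],[0,0,0]]]}}

```text
t: 6.97
position: [0.6535, 0.2786, 0.1197]
eef_rot: [-0.369, 3.119, 0.002]
contact_force: [0.9, -0.7, -5.1]
grip_width: 0.236
gripper_force: 61.4
```

```bash
python3 - <<'E'
from h import *
st(); c=wrist(); wm(c,["pocket1","grip_rear","grip_front","coil","switch_grip"]); st()
marks("top",["pocket1","grip_rear","grip_front"])
plan([(.60,.24,.14,137),(.54,.222,.13,167),(.507,.222,.1,180)])
E
```

```text
t 6.97 [0.6535 0.2786 0.1197] psi 103.5 w 0.236 F [ 0.9 -0.7 -5.1] gf 61.4 j6 -2.02
wrist pocket1 0.72 [0.5075 0.2181 0.0362]
t 7.27 [0.6522 0.2775 0.1154] psi 103.5 w 0.241 F [-0.3 -1.1 -3.1] gf 61.3 j6 -2.02
top pocket1 0.86 [0.4118 0.2249 0.0341]
top pocket1 0.72 [0.4583 0.2205 0.0351]
top pocket1 0.72 [0.5048 0.2218 0.0295]
top grip_rear 0.89 [0.4558 0.382  0.0723]
top grip_rear 0.4 [0.6494 0.2762 0.1194]
top grip_front 0.7 [0.4556 0.0663 0.0668]
[[0.241, -0.098, -0.09], [-0.0, -0.003, -0.744]] rows 4.7
  at [0.6    0.2399 0.1399]
[[0.216, 0.127, 0.04], [-0.0, -0.0, -0.667]] rows 4.2
  at [0.54   0.2221 0.1299]
[[0.03, 0.128, 0.12], [-0.0, -0.0, -0.289]] rows 1.8
  at [0.5071 0.222  0.0999]
```

>>> {"method": "play_rows", "body": {"increments": [[[0.241,-0.098,-0.09],[0,0,-0.744]],[[0.241,-0.098,-0.09],[0,0,-0.744]],[[0.241,-0.098,-0.09],[0,0,-0.744]],[[0.241,-0.098,-0.09],[0,0,-0.744]],[[0.241,-0.098,-0.09],[0,0,-0.744]]]}}

```text
t: 7.88
position: [0.6, 0.2398, 0.1412]
eef_rot: [1.261, -2.877, 0.0]
contact_force: [-0.1, -0.9, -3.6]
grip_width: 0.241
gripper_force: 61.3
```

>>> {"method": "play_rows", "body": {"increments": [[[0.216,0.127,0.04],[0,0,-0.667]],[[0.216,0.127,0.04],[0,0,-0.667]],[[0.216,0.127,0.04],[0,0,-0.667]],[[0.216,0.127,0.04],[0,0,-0.667]],[[0.216,0.127,0.04],[0,0,-0.667]]]}}

```text
t: 8.3
position: [0.5399, 0.2222, 0.131]
eef_rot: [1.962, -2.453, 0.0]
contact_force: [-0.3, -0.7, -2.3]
grip_width: 0.241
gripper_force: 61.3
```

>>> {"method": "play_rows", "body": {"increments": [[[0.03,0.128,0.12],[0,0,-0.289]],[[0.03,0.128,0.12],[0,0,-0.289]],[[0.03,0.128,0.12],[0,0,-0.289]],[[0.03,0.128,0.12],[0,0,-0.289]],[[0.03,0.128,0.12],[0,0,-0.289]]]}}

```text
t: 8.72
position: [0.5084, 0.2226, 0.1023]
eef_rot: [-2.217, 2.225, -0.001]
contact_force: [-0.5, 0.9, -3.4]
grip_width: 0.241
gripper_force: 61.4
```

>>> {"method": "play_rows", "body": {"increments": [[[0,0,0],[0,0,0]],[[0,0,0],[0,0,0]],[[0,0,0],[0,0,0]]]}}

```text
t: 8.97
position: [0.5077, 0.2223, 0.1011]
eef_rot: [2.219, -2.222, -0.0]
contact_force: [0.4, -0.2, -3.2]
grip_width: 0.237
gripper_force: 61.4
```

```bash
python3 - <<'E'
from h import *
st(); c=wrist(); wm(c,["pocket1","grip_rear","grip_front","bar1"]); cv2.imwrite("pics/w2.png",c["frame"]); st()
plan([(.5075,.223,.06,180),(.5075,.223,.041,180)])
E
```

```text
t 8.97 [0.5077 0.2223 0.1011] psi 179.9 w 0.237 F [ 0.4 -0.2 -3.2] gf 61.4 j6 -0.78
wrist pocket1 0.96 [0.4067 0.2217 0.0323]
wrist pocket1 0.68 [0.4593 0.2225 0.0318]
wrist bar1 0.94 [0.6514 0.1278 0.0082]
wrist bar1 0.56 [0.5076 0.2185 0.1088]
t 9.22 [0.5072 0.222  0.1006] psi 180.0 w 0.244 F [ 0.3  0.6 -3.7] gf 61.4 j6 -0.78
[[-0.004, -0.001, 0.162], [0.002, -0.001, -0.0]] rows 1.0
  at [0.5074 0.223  0.0601]
[[-0.0, -0.0, 0.076], [-0.0, -0.0, -0.0]] rows 0.5
  at [0.5074 0.223  0.0411]
```

View pics/w2.png

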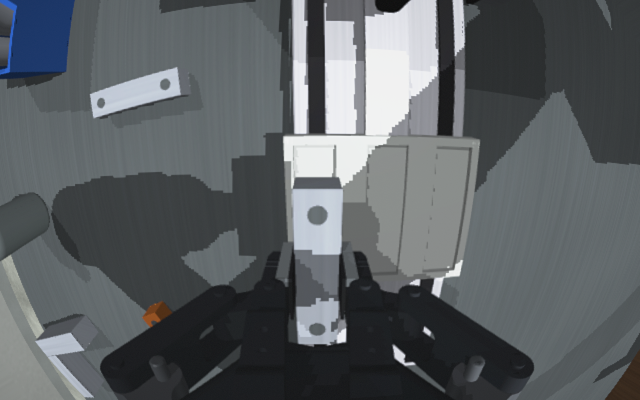

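```bash
python3 - <<'E'
from h import *
import cv2
c=wrist(); g=cv2.cvtColor(c["frame"],cv2.COLOR_BGR2GRAY).astype(int)
print(g[155,280:345]); print(g[155,355:480])
for u,v in[(293,155),(336,155),(367,165),(408,165),(282,150),(479,150),(285,140),(478,140),(315,145)]: print(u,v,wray(np.array([u]),np.array([v]),c,.039)[:,0].round(4))
E
```

```text
[ 64  60  84 193 231 236 236 236 236 236 236 225 203 216 218 218 219 227
 236 236 236 236 236 236 236 236 236 236 236 236 236 236 237 236 237 237
 237 237 236 237 237 237 237 237 236 237 237 237 237 237 237 238 236 161
 130 185 227 238 237 237 237 237 237 237 237]
[238 238 238 238 238 238 238 238 238 238 238 235 217 167 186 161 141 140
 141 141 141 141 141 141 141 141 141 141 141 140 140 141 141 140 140 141
 141 140 141 140 140 140 140 140 140 140 140 140 140 139 126  95 108 132
 140 140 140 139 140 140 140 140 139 140 140 140 140 140 140 140 139 139
 140 139 139 139 140 140 139 139 129 132 139 139 140 139 140 140 139 140
 139 139 139 139 139 139 139 140 139 139 139 140 139 139 139 139 139 139
 139 139 139 139 138 111  87  88 121 138 139 139 139 139 134 103  65]
293 155 [0.5227 0.179  0.039 ]
336 155 [0.494 0.179 0.039]
367 165 [0.4728 0.1857 0.039 ]
408 165 [0.4437 0.1852 0.039 ]
282 150 [0.53   0.1755 0.039 ]
479 150 [0.3884 0.1724 0.039 ]
285 140 [0.5279 0.1688 0.039 ]
478 140 [0.3901 0.1651 0.039 ]
315 145 [0.508  0.1723 0.039 ]
```

>>> {"method": "play_rows", "body": {"increments": [[[-0.003,-0.002,0.12],[0,0,0]],[[-0.003,-0.002,0.19],[0,0,0]],[[-0.003,-0.002,0.22],[0,0,0]],[[-0.003,-0.002,0.24],[0,0,0]],[[-0.003,-0.002,0.24],[0,0,0]]]}}

```text
t: 9.68
position: [0.5078, 0.2226, 0.0408]
eef_rot: [2.22, -2.22, 0.001]
contact_force: [0.0, 0.4, -3.3]
grip_width: 0.238
gripper_force: 61.4
```

>>> {"method": "play_rows", "body": {"increments": [[[0,0,0],[0,0,0]],[[0,0,0],[0,0,0]],[[0,0,0],[0,0,0]]]}}

```text
t: 9.93
position: [0.5081, 0.2231, 0.0416]
eef_rot: [2.221, -2.221, -0.0]
contact_force: [0.2, 0.3, -3.2]
grip_width: 0.242
gripper_force: 61.4
```

```bash
python3 -c "
from h import *
st()"
```

```text
t 9.93 [0.5081 0.2231 0.0416] psi 180.0 w 0.242 F [ 0.2  0.3 -3.2] gf 61.4 j6 -0.78
```

>>> {"method": "play_rows", "body": {"increments": [[[0,0,0.007],[0,0,0]],[[0,0,0.007],[0,0,0]],[[0,0,0.007],[0,0,0]]]}}

```text
t: 10.18
position: [0.5081, 0.2231, 0.0395]
eef_rot: [2.222, -2.221, 0.0]
contact_force: [0.9, 1.5, -1.0]
grip_width: 0.24
gripper_force: 61.6
```

>>> {"method": "play_rows", "body": {"increments": [[[0,0,0],[0,0,0]],[[0,0,0],[0,0,0]],[[0,0,0],[0,0,0]]], "jaw": -0.06}}

```text
t: 10.43
position: [0.5078, 0.2228, 0.0392]
eef_rot: [2.221, -2.22, 0.0]
contact_force: [-0.1, 0.5, -0.4]
grip_width: 0.474
gripper_force: 0.0
```

>>> {"method": "play_rows", "body": {"increments": [[[0,0,-0.1],[0,0,0]],[[0,0,-0.25],[0,0,0]],[[0,0,-0.4],[0,0,0]],[[0,0,-0.4],[0,0,0]],[[0,0,-0.4],[0,0,0]]]}}

```text
t: 10.85
position: [0.509, 0.2237, 0.1422]
eef_rot: [-2.219, 2.218, -0.001]
contact_force: [0.1, -0.3, -0.7]
grip_width: 0.472
gripper_force: 0.0
```

```bash
python3 - <<'E'
from h import *
st(); c=marks("top",["bar1","pocket1"]); rects("top","bar1",.05)
w=wrist();wm(w,["bar1"]); wr(w,"bar1",.056); wr(w,"bar1",.022)
cv2.imwrite("pics/p1.png",cv2.resize(c["frame"][200:300,210:370],None,fx=4,fy=4))
plan([(.56,.18,.14,153),(.62,.14,.13,122),(.653,.13,.1,96)])
E
```

```text
t 10.85 [0.509  0.2237 0.1422] psi 180.0 w 0.472 F [ 0.1 -0.3 -0.7] gf 0.0 j6 -0.78
top bar1 0.84 [0.5932 0.4941 0.011 ]
top bar1 0.83 [0.6622 0.3883 0.0087]
top bar1 0.54 [0.6564 0.1277 0.013 ]
top bar1 0.54 [0.4633 0.4937 0.005 ]
top pocket1 0.89 [0.458  0.2221 0.0376]
top pocket1 0.67 [0.502  0.2237 0.037 ]
top pocket1 0.56 [0.4094 0.2273 0.0334]
top bar1 0.86 [646.2 129.8] [91.4 22.5] long-axis deg 6.4 [191. 176. 169.]
top bar1 0.8 [587.4 484.5] [29.8 88.2] long-axis deg -14.7 [155.  59. 112.]
top bar1 0.72 [652.8 377.9] [26.5 87.2] long-axis deg -63.5 [ 16.  65. 127.]
top bar1 0.58 [468.1 503.9] [51.9 23.6] long-axis deg 71.3 [ 49.  78. 118.]
top bar1 0.46 [502.9 190.1] [12.4 19.4] long-axis deg -43.7 [181. 167. 160.]
wrist bar1 0.78 [0.5109 0.2229 0.0486]
wrist bar1 0.71 [0.6539 0.1251 0.0076]
wrist bar1 0.64 [0.66   0.3869 0.0127]
wrist bar1 0.86 [507.3 223.4] [23.  91.4] deg -89.4 [174. 166. 161.]
wrist bar1 0.82 [651.6 331.9] [67.  30.8] deg 89.7 [ 39.  72. 119.]
wrist bar1 0.76 [632.7 130.2] [85.2 20.4] deg 6.1 [206. 198. 192.]
wrist bar1 0.43 [611.2 414.4] [15.5  7. ] deg 68.0 [91. 44. 69.]
wrist bar1 0.86 [507.3 235.6] [ 26.5 105.4] deg -89.4 [174. 166. 161.]
wrist bar1 0.82 [673.5 360.7] [77.1 35.4] deg 89.7 [ 39.  72. 119.]
wrist bar1 0.76 [651.8 128.3] [98.1 23.5] deg 6.1 [206. 198. 192.]
wrist bar1 0.43 [626.9 455.7] [17.8  8. ] deg 68.0 [91. 44. 69.]
[[0.171, -0.21, -0.007], [0.002, -0.003, 0.6]] rows 3.8
  at [0.5601 0.1799 0.1399]
[[0.034, -0.286, 0.04], [0.0, 0.0, 0.689]] rows 4.3
  at [0.6199 0.1399 0.1299]
[[-0.091, -0.104, 0.12], [0.0, 0.0, 0.578]] rows 3.6
  at [0.653  0.1299 0.0999]
```

View pics/p1.png

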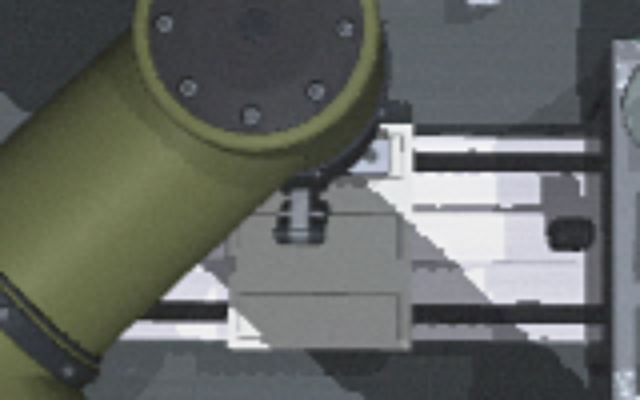

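>>> {"method": "play_rows", "body": {"increments": [[[0.171,-0.21,-0.007],[0,0,0.6]],[[0.171,-0.21,-0.007],[0,0,0.6]],[[0.171,-0.21,-0.007],[0,0,0.6]],[[0.171,-0.21,-0.007],[0,0,0.6]]], "jaw": 1}}

```text
t: 11.63
position: [0.5609, 0.1789, 0.1398]
eef_rot: [1.629, -2.683, 0.001]
contact_force: [0.8, 0.8, 0.8]
grip_width: 0.993
gripper_force: 0.0
```

>>> {"method": "play_rows", "body": {"increments": [[[0.034,-0.286,0.04],[0,0,0.689]],[[0.034,-0.286,0.04],[0,0,0.689]],[[0.034,-0.286,0.04],[0,0,0.689]],[[0.034,-0.286,0.04],[0,0,0.689]],[[0.034,-0.286,0.04],[0,0,0.689]]]}}

```text
t: 12.05
position: [0.6203, 0.1393, 0.1295]
eef_rot: [0.853, -3.02, 0.002]
contact_force: [-0.8, -0.2, -0.6]
grip_width: 1.0
gripper_force: 0.0
```

>>> {"method": "play_rows", "body": {"increments": [[[-0.091,-0.104,0.12],[0,0,0.578]],[[-0.091,-0.104,0.12],[0,0,0.578]],[[-0.091,-0.104,0.12],[0,0,0.578]],[[-0.091,-0.104,0.12],[0,0,0.578]],[[-0.091,-0.104,0.12],[0,0,0.578]]]}}

```text
t: 12.47
position: [0.6531, 0.1298, 0.0996]
eef_rot: [0.159, -3.135, 0.003]
contact_force: [-0.1, 0.0, 0.3]
grip_width: 1.002
gripper_force: 0.0
```

>>> {"method": "play_rows", "body": {"increments": [[[0,0,0],[0,0,0]],[[0,0,0],[0,0,0]],[[0,0,0],[0,0,0]]]}}

```text
t: 12.72
position: [0.6531, 0.1301, 0.1006]
eef_rot: [0.167, -3.136, 0.001]
contact_force: [0.3, 0.3, 0.3]
grip_width: 1.001
gripper_force: 0.0
```

```bash
python3 - <<'E'
from h import *
st(); c=wrist(); wm(c,["bar1"]); wr(c,"bar1",.022); st()
plan([(.653,.1295,.007,96.2)])
E
```

```text
t 12.72 [0.6531 0.1301 0.1006] psi 96.1 w 1.001 F [0.3 0.3 0.3] gf 0.0 j6 -1.96
wrist bar1 0.95 [0.6639 0.3848 0.0125]
wrist bar1 0.9 [0.6524 0.128  0.0095]
wrist bar1 0.64 [0.5104 0.2213 0.0471]
wrist bar1 0.59 [0.5986 0.493  0.0118]
wrist bar1 0.86 [653.3 127.1] [94.2 21.9] deg 6.1 [220. 212. 206.]
wrist bar1 0.8 [499.  240.5] [ 33.7 113.7] deg -89.7 [130. 123. 119.]
wrist bar1 0.8 [594.6 478.3] [55.9 91.7] deg -14.6 [128.  57.  96.]
wrist bar1 0.8 [466.  453.9] [41.6 42.7] deg -6.2 [39. 52. 72.]
wrist bar1 0.69 [658.4 373.2] [ 38.7 102.6] deg -64.1 [ 56. 122. 198.]
t 12.87 [0.6531 0.1301 0.1006] psi 96.0 w 0.998 F [ 0.2  0.7 -0.5] gf 0.0 j6 -1.96
[[0.0, -0.002, 0.375], [-0.001, -0.002, -0.004]] rows 2.2
  at [0.653  0.1295 0.0069]
```

>>> {"method": "play_rows", "body": {"increments": [[[0,-0.005,0.15],[0,0,0]],[[0,-0.005,0.28],[0,0,0]],[[0,-0.005,0.35],[0,0,0]],[[0,-0.005,0.375],[0,0,0]],[[0,-0.005,0.375],[0,0,0]]]}}

```text
t: 13.28
position: [0.6521, 0.1282, 0.0048]
eef_rot: [0.164, -3.133, 0.004]
contact_force: [0.2, 0.2, -0.1]
grip_width: 1.0
gripper_force: 0.0
```

>>> {"method": "play_rows", "body": {"increments": [[[0,0,0],[0,0,0]],[[0,0,0],[0,0,0]],[[0,0,0],[0,0,0]]]}}

```text
t: 13.53
position: [0.6543, 0.1291, 0.009]
eef_rot: [-0.165, 3.135, 0.0]
contact_force: [-0.4, 0.5, -0.2]
grip_width: 1.0
gripper_force: 0.0
```

>>> {"method": "play_rows", "body": {"increments": [[[0,0,0],[0,0,0]],[[0,0,0],[0,0,0]],[[0,0,0],[0,0,0]],[[0,0,0],[0,0,0]],[[0,0,0],[0,0,0]]], "jaw": -1}}

```text
t: 13.95
position: [0.6531, 0.1287, 0.0067]
eef_rot: [0.164, -3.136, 0.002]
contact_force: [0.0, -0.5, -0.6]
grip_width: 0.299
gripper_force: 0.0
```

>>> {"method": "play_rows", "body": {"increments": [[[0,0,0],[0,0,0]],[[0,0,0],[0,0,0]],[[0,0,0],[0,0,0]]]}}

```text
t: 14.2
position: [0.6533, 0.1287, 0.0071]
eef_rot: [0.164, -3.136, 0.002]
contact_force: [-1.0, -0.4, 2.6]
grip_width: 0.236
gripper_force: 62.3
```

>>> {"method": "play_rows", "body": {"increments": [[[0,0,-0.225],[0,0,0]],[[0,0,-0.5],[0,0,0]],[[0,0,-0.5],[0,0,0]],[[0,0,-0.5],[0,0,0]],[[0,0,-0.5],[0,0,0]]]}}

```text
t: 14.62
position: [0.6544, 0.1294, 0.1346]
eef_rot: [-0.164, 3.134, 0.002]
contact_force: [0.2, -0.2, -5.7]
grip_width: 0.236
gripper_force: 61.6
```

```bash
python3 - <<'E'
from h import *
wrist();st()
plan([(.58,.17,.14,127),(.48,.215,.13,156),(.4083,.2235,.1,180)])
E
```

```text
t 14.67 [0.6529 0.1292 0.1312] psi 96.0 w 0.241 F [ 0.2  0.7 -4.9] gf 61.6 j6 -1.96
[[0.273, 0.193, -0.035], [0.001, -0.002, -0.689]] rows 4.3
  at [0.58   0.1701 0.1401]
[[0.211, 0.384, 0.041], [0.0, -0.0, -0.645]] rows 4.1
  at [0.4801 0.215  0.1299]
[[0.086, 0.276, 0.12], [0.0, 0.0, -0.533]] rows 3.4
  at [0.4083 0.2234 0.0999]
```

>>> {"method": "play_rows", "body": {"increments": [[[0.273,0.193,-0.035],[0,0,-0.689]],[[0.273,0.193,-0.035],[0,0,-0.689]],[[0.273,0.193,-0.035],[0,0,-0.689]],[[0.273,0.193,-0.035],[0,0,-0.689]],[[0.273,0.193,-0.035],[0,0,-0.689]]]}}

```text
t: 15.08
position: [0.5785, 0.1699, 0.1374]
eef_rot: [1.006, -2.969, 0.001]
contact_force: [0.6, -0.2, -4.0]
grip_width: 0.236
gripper_force: 61.6
```

>>> {"method": "play_rows", "body": {"increments": [[[0.211,0.384,0.041],[0,0,-0.645]],[[0.211,0.384,0.041],[0,0,-0.645]],[[0.211,0.384,0.041],[0,0,-0.645]],[[0.211,0.384,0.041],[0,0,-0.645]],[[0.211,0.384,0.041],[0,0,-0.645]]]}}

```text
t: 15.5
position: [0.4783, 0.2147, 0.1276]
eef_rot: [1.717, -2.624, -0.0]
contact_force: [-0.7, -0.1, -3.3]
grip_width: 0.235
gripper_force: 61.7
```

>>> {"method": "play_rows", "body": {"increments": [[[0.086,0.276,0.12],[0,0,-0.533]],[[0.086,0.276,0.12],[0,0,-0.533]],[[0.086,0.276,0.12],[0,0,-0.533]],[[0.086,0.276,0.12],[0,0,-0.533]],[[0.086,0.276,0.12],[0,0,-0.533]]]}}

```text
t: 15.92
position: [0.408, 0.2223, 0.0987]
eef_rot: [2.216, -2.22, -0.0]
contact_force: [-0.3, 0.3, -3.5]
grip_width: 0.237
gripper_force: 61.8
```

>>> {"method": "play_rows", "body": {"increments": [[[0,0,0],[0,0,0]],[[0,0,0],[0,0,0]],[[0,0,0],[0,0,0]]]}}

```text
t: 16.17
position: [0.4089, 0.2227, 0.1001]
eef_rot: [2.216, -2.223, -0.0]
contact_force: [-0.1, 0.2, -4.3]
grip_width: 0.24
gripper_force: 61.9
```

```bash
python3 - <<'E'
from h import *
st(); c=wrist(); wm(c,["bar1","pocket1"]); wr(c,"bar1",.056); st()
plan([(.4083,.2235,.0415,180)])
E
```

```text
t 16.17 [0.4089 0.2227 0.1001] psi 179.8 w 0.24 F [-0.1  0.2 -4.3] gf 61.9 j6 -0.94
wrist bar1 0.67 [0.5102 0.2211 0.0467]
wrist bar1 0.63 [0.6608 0.3862 0.0142]
wrist pocket1 0.77 [0.5071 0.2188 0.0378]
wrist pocket1 0.68 [0.4595 0.2259 0.0344]
wrist bar1 0.65 [616.4 331.1] [42.4 62.1] deg -61.8 [ 44.  98. 170.]
wrist bar1 0.64 [408.4 258.1] [138.1  32.8] deg 89.6 [148. 140. 134.]
wrist bar1 0.25 [455.  173.1] [128.1 195.1] deg -74.0 [183. 183. 180.]
t 16.37 [0.4088 0.2229 0.1004] psi 179.9 w 0.239 F [-0.2 -0.2 -3.8] gf 61.9 j6 -0.94
[[-0.003, 0.001, 0.235], [0.002, -0.002, -0.001]] rows 1.4
  at [0.4084 0.2236 0.0416]
```

>>> {"method": "play_rows", "body": {"increments": [[[-0.002,0.002,0.12],[0,0,0]],[[-0.002,0.002,0.19],[0,0,0]],[[-0.002,0.002,0.22],[0,0,0]],[[-0.002,0.002,0.24],[0,0,0]],[[-0.002,0.002,0.24],[0,0,0]]]}}

```text
t: 16.78
position: [0.4085, 0.2236, 0.0415]
eef_rot: [2.221, -2.221, 0.001]
contact_force: [0.7, 0.4, -3.5]
grip_width: 0.237
gripper_force: 61.9
```

>>> {"method": "play_rows", "body": {"increments": [[[0,0,0],[0,0,0]],[[0,0,0],[0,0,0]],[[0,0,0],[0,0,0]]]}}

```text
t: 17.03
position: [0.4084, 0.2237, 0.0411]
eef_rot: [2.221, -2.221, -0.0]
contact_force: [-0.1, -0.3, -2.5]
grip_width: 0.237
gripper_force: 62.1
```

>>> {"method": "play_rows", "body": {"increments": [[[0,0,0],[0,0,0]],[[0,0,0],[0,0,0]],[[0,0,0],[0,0,0]]], "jaw": -0.06}}

```text
t: 17.28
position: [0.4085, 0.2237, 0.0413]
eef_rot: [2.221, -2.221, 0.0]
contact_force: [0.5, -0.2, 1.2]
grip_width: 0.471
gripper_force: 0.0
```

>>> {"method": "play_rows", "body": {"increments": [[[0,0,-0.1],[0,0,0]],[[0,0,-0.25],[0,0,0]],[[0,0,-0.4],[0,0,0]],[[0,0,-0.55],[0,0,0]],[[0,0,-0.7],[0,0,0]]]}}

```text
t: 17.7
position: [0.4083, 0.2233, 0.2179]
eef_rot: [2.221, -2.221, 0.0]
contact_force: [0.6, 1.3, 0.2]
grip_width: 0.464
gripper_force: 0.0
```

```bash
python3 - <<'E'
from h import *
c=wrist(); st(); wm(c,["bar1","pocket1"]); wr(c,"bar1",.056)
plan([(.43,.16,.26,210),(.46,.08,.27,240),(.51,.04,.27,270)])
E
```

```text
t 17.75 [0.4108 0.2241 0.2266] psi 180.0 w 0.47 F [ 0.2 -0.9  7.9] gf 0.0 j6 -0.94
wrist bar1 0.89 [0.5083 0.2227 0.0461]
wrist bar1 0.83 [0.4665 0.4927 0.012 ]
wrist bar1 0.64 [0.6609 0.3845 0.0138]
wrist bar1 0.54 [0.5985 0.496  0.0112]
wrist pocket1 0.92 [0.5073 0.2202 0.0347]
wrist pocket1 0.71 [0.4594 0.2234 0.0313]
wrist pocket1 0.59 [0.4079 0.2207 0.0298]
wrist bar1 0.97 [504.6 224.6] [29.8 91.3] deg -89.3 [178. 172. 166.]
wrist bar1 0.91 [450.6 424.1] [47.2 22.3] deg 68.5 [ 65.  85. 115.]
wrist bar1 0.75 [630.7 354.6] [36.6 82.2] deg -65.1 [ 64. 126. 200.]
wrist bar1 0.64 [408.2 224.5] [22.  89.9] deg -90.0 [140. 133. 128.]
wrist bar1 0.59 [568.1 456.8] [30.9 67.2] deg -8.6 [149.  68. 111.]
[[0.256, -0.085, -0.173], [-0.001, 0.002, -0.667]] rows 4.2
  at [0.4299 0.16   0.26  ]
[[0.337, 0.056, -0.04], [0.0, -0.0, -0.666]] rows 4.2
  at [0.4599 0.0801 0.2701]
[[0.254, 0.039, 0.0], [0.0, -0.0, -0.667]] rows 4.2
  at [0.51   0.0399 0.2701]
```

>>> {"method": "play_rows", "body": {"increments": [[[0.256,-0.085,-0.173],[0,0,-0.667]],[[0.256,-0.085,-0.173],[0,0,-0.667]],[[0.256,-0.085,-0.173],[0,0,-0.667]],[[0.256,-0.085,-0.173],[0,0,-0.667]],[[0.256,-0.085,-0.173],[0,0,-0.667]]]}}

```text
t: 18.32
position: [0.4296, 0.159, 0.2577]
eef_rot: [2.723, -1.562, -0.002]
contact_force: [0.0, 0.5, -0.4]
grip_width: 0.471
gripper_force: 0.0
```

>>> {"method": "play_rows", "body": {"increments": [[[0.337,0.056,-0.04],[0,0,-0.667]],[[0.337,0.056,-0.04],[0,0,-0.667]],[[0.337,0.056,-0.04],[0,0,-0.667]],[[0.337,0.056,-0.04],[0,0,-0.667]],[[0.337,0.056,-0.04],[0,0,-0.667]]]}}

```text
t: 18.73
position: [0.4596, 0.0785, 0.2673]
eef_rot: [3.034, -0.805, -0.004]
contact_force: [-0.3, -0.1, -0.4]
grip_width: 0.469
gripper_force: 0.0
```

>>> {"method": "play_rows", "body": {"increments": [[[0.254,0.039,0],[0,0,-0.667]],[[0.254,0.039,0],[0,0,-0.667]],[[0.254,0.039,0],[0,0,-0.667]],[[0.254,0.039,0],[0,0,-0.667]],[[0.254,0.039,0],[0,0,-0.667]]]}}

```text
t: 19.15
position: [0.5097, 0.039, 0.2667]
eef_rot: [3.139, 0.01, -0.007]
contact_force: [-0.5, 0.0, 1.2]
grip_width: 0.468
gripper_force: 0.0
```

>>> {"method": "play_rows", "body": {"increments": [[[0,0,0],[0,0,0]],[[0,0,0],[0,0,0]],[[0,0,0],[0,0,0]]]}}

```text
t: 19.4
position: [0.5096, 0.0395, 0.2681]
eef_rot: [3.14, -0.001, -0.004]
contact_force: [0.1, 0.4, -0.2]
grip_width: 0.472
gripper_force: 0.0
```

```bash
python3 - <<'E'
from h import *
st(); c=wrist(); wm(c,["switch_grip","coil","grip_rear","grip_front"]); wr(c,"switch_grip",.172); cv2.imwrite("pics/w3.png",c["frame"]); wm(wrist(),["switch_grip"]); st()
plan([(.5335,.011,.22,270)])
E
```

```text
t 19.4 [0.5096 0.0395 0.2681] psi 270.0 w 0.472 F [ 0.1  0.4 -0.2] gf 0.0 j6 1.1
wrist switch_grip 0.68 [0.5297 0.0107 0.1714]
wrist coil 0.46 [ 0.4581  0.0101 -0.0038]
wrist grip_rear 0.77 [0.4567 0.3785 0.0672]
wrist grip_front 0.58 [0.4645 0.0722 0.0662]
wrist switch_grip 0.72 [ 627.5 -105.8] [86.5 74.4] deg 13.6 [ 78. 114. 160.]
wrist switch_grip 0.71 [534.1  10.4] [44.6 36.5] deg 38.7 [52. 50. 49.]
wrist switch_grip 0.5 [471.1 162. ] [21.6 64.2] deg -89.6 [149. 140. 135.]
wrist switch_grip 0.64 [0.5311 0.0086 0.1721]
wrist switch_grip 0.19 [ 0.6525 -0.2107  0.0105]
t 19.8 [0.5098 0.0396 0.2688] psi 270.0 w 0.47 F [ 1.2 -0.7 -0.4] gf 0.0 j6 1.1
[[0.095, 0.114, 0.195], [0.001, 0.002, 0.001]] rows 1.5
  at [0.5335 0.0111 0.2201]
```

View pics/w3.png

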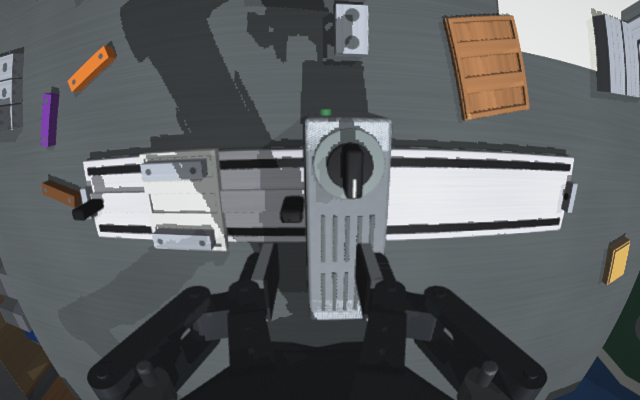

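```bash
python3 - <<'E'
from h import *
c=wrist(); g=cv2.cvtColor(c["frame"],cv2.COLOR_BGR2GRAY)
cv2.imwrite("pics/sw.png",cv2.resize(g[115:215,300:400],None,fx=6,fy=6,interpolation=cv2.INTER_CUBIC))
for u,v in [(345,190),(362,190),(344,160),(364,160),(353,197),(353,145)]: print(u,v,wray(np.array([u]),np.array([v]),c,.179)[:,0].round(4))
E
```

```text
345 190 [0.5192 0.017  0.179 ]
362 190 [0.5193 0.0035 0.179 ]
344 160 [0.5432 0.0183 0.179 ]
364 160 [0.5433 0.0029 0.179 ]
353 197 [0.5135 0.0104 0.179 ]
353 145 [0.5548 0.0117 0.179 ]
```

View pics/sw.png

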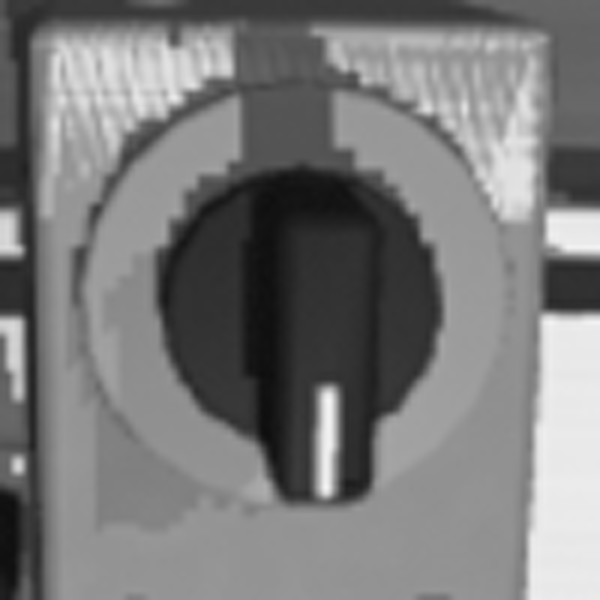

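>>> {"method": "play_rows", "body": {"increments": [[[0.091,0.116,0.2],[0,0,0]],[[0.091,0.116,0.2],[0,0,0]],[[0.091,0.116,0.3],[0,0,0]],[[0.091,0.116,0.36],[0,0,0]],[[0.091,0.116,0.36],[0,0,0]]], "jaw": -0.06, "squeeze": 40}}

```text
t: 20.27
position: [0.5308, 0.0101, 0.1745]
eef_rot: [3.14, 0.0, -0.012]
contact_force: [-0.2, 0.2, -0.1]
grip_width: 0.468
gripper_force: 0.0
```

>>> {"method": "play_rows", "body": {"increments": [[[0,0,0],[0,0,0]],[[0,0,0],[0,0,0]],[[0,0,0],[0,0,0]]]}}

```text
t: 20.52
position: [0.5331, 0.0107, 0.1807]
eef_rot: [3.141, 0.002, 0.002]
contact_force: [-0.4, 0.1, -0.2]
grip_width: 0.467
gripper_force: 0.0
```

```bash
python3 - <<'E'
from h import *
wrist();st(); plan([(.5325,.0105,.155,270)])
E
```

```text
t 20.57 [0.5331 0.0107 0.1805] psi 270.1 w 0.47 F [0.4 0.5 1.3] gf 0.0 j6 1.17
[[-0.002, 0.001, 0.102], [0.001, -0.002, 0.001]] rows 0.6
  at [0.5326 0.0104 0.155 ]
```

>>> {"method": "play_rows", "body": {"increments": [[[-0.002,0,0.05],[0,0,0]],[[-0.002,0,0.1],[0,0,0]],[[-0.002,0,0.1],[0,0,0]],[[-0.002,0,0.1],[0,0,0]],[[-0.002,0,0.1],[0,0,0]]]}}

```text
t: 20.98
position: [0.5318, 0.0103, 0.1536]
eef_rot: [3.14, 0.001, -0.003]
contact_force: [0.1, -1.0, 0.6]
grip_width: 0.471
gripper_force: 0.0
```

>>> {"method": "play_rows", "body": {"increments": [[[0,0,0],[0,0,0]],[[0,0,0],[0,0,0]],[[0,0,0],[0,0,0]],[[0,0,0],[0,0,0]],[[0,0,0],[0,0,0]]], "jaw": -1}}

```text
t: 21.4
position: [0.5321, 0.0103, 0.1544]
eef_rot: [3.14, 0.001, -0.001]
contact_force: [0.6, -0.5, 4.1]
grip_width: 0.156
gripper_force: 40.6
```

>>> {"method": "play_rows", "body": {"increments": [[[0,0,0],[0,0,0.133]],[[0,0,0],[0,0,0.267]],[[0,0,0],[0,0,0.4]],[[0,0,0],[0,0,0.533]],[[0,0,0],[0,0,0.667]]]}}

```text
t: 21.82
position: [0.532, 0.0099, 0.1544]
eef_rot: [3.031, -0.82, -0.0]
contact_force: [-1.8, -2.9, 2.2]
grip_width: 0.154
gripper_force: 40.7
```

>>> {"method": "play_rows", "body": {"increments": [[[0,0,0],[0,0,0.133]],[[0,0,0],[0,0,0.267]],[[0,0,0],[0,0,0.4]],[[0,0,0],[0,0,0.533]],[[0,0,0],[0,0,0.69]]]}}

```text
t: 22.23
position: [0.5317, 0.0096, 0.1544]
eef_rot: [2.7, -1.6, -0.0]
contact_force: [-1.9, -3.2, 3.6]
grip_width: 0.151
gripper_force: 48.7
```

>>> {"method": "play_rows", "body": {"increments": [[[0,0,0],[0,0,0]],[[0,0,0],[0,0,0]],[[0,0,0],[0,0,0]]]}}

```text
t: 22.48
position: [0.5317, 0.0097, 0.1544]
eef_rot: [2.708, -1.587, -0.0]
contact_force: [-3.5, -4.5, 3.9]
grip_width: 0.16
gripper_force: 44.7
```

```bash
python3 - <<'E'
from h import *
wrist();st(); print(get_obs()["torque"])
E
```

```text
t 22.53 [0.5318 0.0097 0.1544] psi 209.2 w 0.155 F [-3.1 -5.3  4.6] gf 44.7 j6 0.11
[-1.59822149  0.89060961  0.7510281 ]
```

>>> {"method": "play_rows", "body": {"increments": [[[0,0,0],[0,0,0]],[[0,0,0],[0,0,0]],[[0,0,0],[0,0,0]]], "jaw": -0.06}}

```text
t: 22.78
position: [0.5319, 0.0109, 0.1533]
eef_rot: [2.707, -1.592, -0.002]
contact_force: [-0.6, -0.5, 0.1]
grip_width: 0.466
gripper_force: 0.0
```

>>> {"method": "play_rows", "body": {"increments": [[[0,0,-0.12],[0,0,0]],[[0,0,-0.25],[0,0,0]],[[0,0,-0.4],[0,0,0]],[[0,0,-0.4],[0,0,0]],[[0,0,-0.4],[0,0,0]]]}}

```text
t: 23.2
position: [0.5331, 0.0111, 0.2564]
eef_rot: [-2.705, 1.592, -0.004]
contact_force: [-0.1, 0.4, -1.9]
grip_width: 0.475
gripper_force: 0.0
```

```bash
python3 - <<'E'
from h import *
c=wrist();st(); wm(c,["switch_grip","grip_rear","bar1"]); cv2.imwrite("pics/sw2.png",c["frame"])
plan([(.49,.17,.25,193),(.46,.33,.2,180),(.457,.380,.11,180)])
E
```

```text
t 23.25 [0.5324 0.0111 0.2541] psi 209.0 w 0.472 F [ 0.  -0.1 -0.9] gf 0.0 j6 0.11
wrist switch_grip 0.74 [0.5293 0.0117 0.1703]
wrist bar1 0.69 [0.6611 0.3854 0.0127]
wrist bar1 0.64 [0.4022 0.2234 0.0423]
[[-0.638, -0.163, 0.009], [0.005, 0.0, 0.356]] rows 3.9
  at [0.4899 0.1699 0.2499]
[[-0.651, -0.027, 0.2], [0.0, 0.0, 0.289]] rows 4.1
  at [0.4599 0.33   0.1999]
[[-0.2, 0.012, 0.36], [0.0, 0.0, -0.0]] rows 2.5
  at [0.4569 0.38   0.1099]
```

View pics/sw2.png

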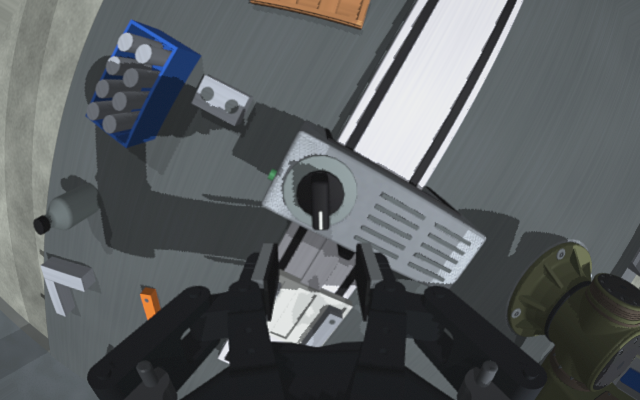

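>>> {"method": "play_rows", "body": {"increments": [[[-0.638,-0.163,0.009],[0,0,0.356]],[[-0.638,-0.163,0.009],[0,0,0.356]],[[-0.638,-0.163,0.009],[0,0,0.356]],[[-0.638,-0.163,0.009],[0,0,0.356]]]}}

```text
t: 23.73
position: [0.4915, 0.1632, 0.2504]
eef_rot: [2.451, -1.96, -0.001]
contact_force: [1.1, 0.0, 0.1]
grip_width: 0.479
gripper_force: 0.0
```

>>> {"method": "play_rows", "body": {"increments": [[[-0.651,-0.027,0.2],[0,0,0.289]],[[-0.651,-0.027,0.2],[0,0,0.289]],[[-0.651,-0.027,0.2],[0,0,0.289]],[[-0.651,-0.027,0.2],[0,0,0.289]],[[-0.651,-0.027,0.2],[0,0,0.289]]]}}

```text
t: 24.15
position: [0.4596, 0.326, 0.1963]
eef_rot: [2.22, -2.212, -0.002]
contact_force: [1.0, -1.6, -1.2]
grip_width: 0.471
gripper_force: 0.0
```

>>> {"method": "play_rows", "body": {"increments": [[[-0.1,0.012,0.2],[0,0,0]],[[-0.2,0.012,0.36],[0,0,0]],[[-0.2,0.012,0.36],[0,0,0]],[[-0.2,0.012,0.36],[0,0,0]],[[-0.2,0.012,0.36],[0,0,0]]]}}

```text
t: 24.57
position: [0.4588, 0.3713, 0.1096]
eef_rot: [2.218, -2.217, 0.002]
contact_force: [0.4, 0.1, 0.4]
grip_width: 0.477
gripper_force: 0.0
```

>>> {"method": "play_rows", "body": {"increments": [[[0,0,0],[0,0,0]],[[0,0,0],[0,0,0]],[[0,0,0],[0,0,0]]]}}

```text
t: 24.82
position: [0.4601, 0.3721, 0.1133]
eef_rot: [-2.219, 2.222, 0.001]
contact_force: [-1.3, -0.2, 0.0]
grip_width: 0.469
gripper_force: 0.0
```

```bash
python3 - <<'E'
from h import *
c=wrist();st(); wm(c,["grip_rear","bar1","pocket1"]); wr(c,"grip_rear",.09); wr(c,"bar1",.056)
marks("top",["grip_rear"]); marks("scene",["grip_rear"]); st()
plan([(.457,.380,.05,180)])
E
```

```text
t 24.87 [0.4599 0.3721 0.113 ] psi 179.9 w 0.47 F [-0.2 -0.6 -0.2] gf 0.0 j6 -1.02
wrist grip_rear 0.83 [0.4571 0.3813 0.0672]
wrist bar1 0.77 [0.4647 0.4907 0.011 ]
wrist bar1 0.73 [0.4044 0.2245 0.0435]
wrist bar1 0.69 [0.6601 0.3841 0.0111]
wrist bar1 0.67 [0.6002 0.497  0.0116]
wrist pocket1 0.63 [0.4616 0.2243 0.0346]
wrist grip_rear 0.89 [458.3 310.8] [108.  154.6] deg -89.9 [180. 178. 176.]
wrist bar1 0.94 [598.5 447.6] [45.6 21.8] deg 41.3 [104.  49.  79.]
wrist bar1 0.85 [626.5 366.6] [35.7 78. ] deg -62.3 [ 40.  81. 137.]
wrist bar1 0.72 [464.1 454.1] [83.  22.7] deg 74.1 [40. 55. 76.]
wrist bar1 0.69 [410.4 247.5] [26.  51.1] deg -89.9 [127. 120. 115.]
wrist bar1 0.64 [505.4 248. ] [25.9 51.5] deg -89.7 [211. 204. 198.]
top grip_rear 0.77 [0.4581 0.3816 0.0675]
scene grip_rear 0.88 [0.4563 0.3822 0.0686]
t 25.32 [0.4593 0.3721 0.1113] psi 180.0 w 0.47 F [-0.3  0.4  0.4] gf 0.0 j6 -1.02
[[-0.032, 0.009, 0.245], [0.002, -0.001, -0.001]] rows 1.5
  at [0.457 0.38  0.05 ]
```

>>> {"method": "play_rows", "body": {"increments": [[[-0.035,0.009,0.05],[0,0,0]],[[-0.035,0.009,0.1],[0,0,0]],[[-0.035,0.009,0.18],[0,0,0]],[[-0.035,0.009,0.24],[0,0,0]],[[-0.035,0.009,0.24],[0,0,0]]]}}

```text
t: 25.73
position: [0.4547, 0.3789, 0.0454]
eef_rot: [2.213, -2.215, -0.0]
contact_force: [-0.7, 0.6, -0.8]
grip_width: 0.465
gripper_force: 0.0
```

>>> {"method": "play_rows", "body": {"increments": [[[0,0,0],[0,0,0]],[[0,0,0],[0,0,0]],[[0,0,0],[0,0,0]],[[0,0,0],[0,0,0]]]}}

```text
t: 26.07
position: [0.4574, 0.3813, 0.0525]
eef_rot: [-2.221, 2.222, 0.001]
contact_force: [-0.2, 0.2, 0.2]
grip_width: 0.473
gripper_force: 0.0
```

>>> {"method": "play_rows", "body": {"increments": [[[0,0,0],[0,0,0]],[[0,0,0],[0,0,0]],[[0,0,0],[0,0,0]],[[0,0,0],[0,0,0]],[[0,0,0],[0,0,0]]], "jaw": -1}}

```text
t: 26.48
position: [0.4571, 0.381, 0.052]
eef_rot: [2.221, -2.221, -0.0]
contact_force: [-1.7, -1.8, 3.7]
grip_width: 0.204
gripper_force: 39.5
```

```bash
python3 - <<'E'
from h import *
wrist();st()
E
```

```text
t 26.53 [0.4571 0.381  0.052 ] psi 180.0 w 0.208 F [-2.8 -0.4  4.5] gf 39.6 j6 -1.03
```

>>> {"method": "play_rows", "body": {"increments": [[[0.02,0,0],[0,0,0]],[[0.05,0,0],[0,0,0]],[[0.09,0,0],[0,0,0]],[[0.13,0,0],[0,0,0]],[[0.18,0,0],[0,0,0]]]}}

```text
t: 26.95
position: [0.4576, 0.3352, 0.052]
eef_rot: [-2.221, 2.222, -0.0]
contact_force: [3.0, 1.6, 4.4]
grip_width: 0.206
gripper_force: 40.0
```

>>> {"method": "play_rows", "body": {"increments": [[[0.048,0,0],[0,0,0]],[[0.096,0,0],[0,0,0]],[[0.144,0,0],[0,0,0]],[[0.192,0,0],[0,0,0]],[[0.24,0,0],[0,0,0]]]}}

```text
t: 27.37
position: [0.4583, 0.2744, 0.052]
eef_rot: [-2.219, 2.222, -0.002]
contact_force: [10.4, 2.8, 1.4]
grip_width: 0.201
gripper_force: 40.3
```

>>> {"method": "play_rows", "body": {"increments": [[[0.048,0,0],[0,0,0]],[[0.096,0,0],[0,0,0]],[[0.144,0,0],[0,0,0]],[[0.192,0,0],[0,0,0]],[[0.24,0,0],[0,0,0]]]}}

```text
t: 27.78
position: [0.4589, 0.2145, 0.052]
eef_rot: [-2.218, 2.221, -0.003]
contact_force: [16.3, 3.3, -2.0]
grip_width: 0.205
gripper_force: 40.6
```

>>> {"method": "play_rows", "body": {"increments": [[[0.045,0,0],[0,0,0]],[[0.085,0,0],[0,0,0]],[[0.12,0,0],[0,0,0]],[[0.145,0,0],[0,0,0]],[[0.16,0,0],[0,0,0]]]}}

```text
t: 28.2
position: [0.4594, 0.1745, 0.0521]
eef_rot: [-2.217, 2.221, -0.005]
contact_force: [19.5, 3.5, -3.4]
grip_width: 0.206
gripper_force: 41.2
```

>>> {"method": "play_rows", "body": {"increments": [[[0,0,0],[0,0,0]],[[0,0,0],[0,0,0]],[[0,0,0],[0,0,0]]]}}

```text
t: 28.45
position: [0.4594, 0.174, 0.052]
eef_rot: [-2.218, 2.222, -0.006]
contact_force: [18.3, -1.1, -2.3]
grip_width: 0.206
gripper_force: 41.2
```

```bash
python3 - <<'E'
from h import *
wrist();st()
E
```

```text
t 28.5 [0.4594 0.1741 0.052 ] psi 179.9 w 0.205 F [18.5 -1.9 -2.9] gf 41.2 j6 -0.78
```

>>> {"method": "play_rows", "body": {"increments": [[[0,0,0],[0,0,0]],[[0,0,0],[0,0,0]],[[0,0,0],[0,0,0]]], "jaw": -0.06}}

```text
t: 28.75
position: [0.4557, 0.1743, 0.0502]
eef_rot: [2.216, -2.22, -0.002]
contact_force: [0.4, -0.4, 0.1]
grip_width: 0.471
gripper_force: 0.0
```

>>> {"method": "play_rows", "body": {"increments": [[[0,0,-0.15],[0,0,0]],[[0,0,-0.3],[0,0,0]],[[0,0,-0.45],[0,0,0]],[[0,0,-0.6],[0,0,0]],[[0,0,-0.75],[0,0,0]]]}}

```text
t: 29.17
position: [0.4562, 0.1752, 0.2402]
eef_rot: [2.218, -2.22, -0.001]
contact_force: [-0.6, 0.4, 0.2]
grip_width: 0.474
gripper_force: 0.0
```

>>> {"method": "play_rows", "body": {"increments": [[[0.15,0,0],[0,0,0]],[[0.3,0,0],[0,0,0]],[[0.45,-0.006,0],[0,0,0]],[[0.6,-0.01,0],[0,0,0]],[[0.6,-0.01,0],[0,0,0]]]}}

```text
t: 29.58
position: [0.4586, 0.021, 0.2392]
eef_rot: [2.213, -2.225, 0.0]
contact_force: [-0.4, 1.6, 0.3]
grip_width: 0.471
gripper_force: 0.0
```

>>> {"method": "play_rows", "body": {"increments": [[[0.15,0,0],[0,0,0]],[[0.3,0,0],[0,0,0]],[[0.45,-0.006,0],[0,0,0]],[[0.6,-0.006,0.1],[0,0,0]],[[0.6,-0.006,0.1],[0,0,0]]]}}

```text
t: 30.0
position: [0.4585, -0.1277, 0.2102]
eef_rot: [2.211, -2.223, -0.008]
contact_force: [-0.0, 0.6, -1.3]
grip_width: 0.471
gripper_force: 0.0
```

>>> {"method": "play_rows", "body": {"increments": [[[0,0,0],[0,0,0]],[[0,0,0],[0,0,0]],[[0,0,0],[0,0,0]]]}}

```text
t: 30.25
position: [0.4609, -0.1234, 0.2149]
eef_rot: [2.221, -2.22, 0.0]
contact_force: [0.9, 0.8, 0.1]
grip_width: 0.47
gripper_force: 0.0
```

```bash
python3 - <<'E'
from h import *
c=wrist();st(); wm(c,["grip_front","switch_grip"]); marks("top",["grip_front","grip_rear","pocket1"]); marks("scene",["grip_front","grip_rear","bar1"]); st()
plan([(.462,-.137,.11,180),(.462,-.137,.052,180)])
E
```

```text
t 30.3 [ 0.4611 -0.1232  0.215 ] psi 180.0 w 0.466 F [ 0.2 -0.4 -0.2] gf 0.0 j6 -0.16
wrist grip_front 0.6 [ 0.4662 -0.1381  0.0651]
wrist switch_grip 0.51 [0.5323 0.0101 0.1695]
wrist switch_grip 0.22 [0.5117 0.0178 0.0497]
top grip_rear 0.82 [0.4606 0.1757 0.0699]
scene grip_front 0.93 [ 0.4605 -0.1356  0.0689]
scene grip_rear 0.82 [0.4586 0.1718 0.0658]
scene bar1 0.83 [0.4639 0.4941 0.011 ]
scene bar1 0.75 [0.6625 0.3819 0.0075]
scene bar1 0.72 [0.5952 0.4965 0.0098]
scene bar1 0.65 [0.4107 0.0229 0.0423]
t 30.8 [ 0.4609 -0.1239  0.2144] psi 180.0 w 0.472 F [0.5 0.4 0.2] gf 0.0 j6 -0.16
[[0.052, -0.005, 0.418], [0.002, -0.001, -0.001]] rows 2.5
  at [ 0.462  -0.1371  0.1099]
[[-0.0, 0.0, 0.232], [-0.0, -0.0, 0.0]] rows 1.4
  at [ 0.462  -0.1371  0.0519]
```

>>> {"method": "play_rows", "body": {"increments": [[[0.05,-0.006,0.15],[0,0,-0.01]],[[0.05,-0.006,0.3],[0,0,-0.02]],[[0.05,-0.006,0.45],[0,0,-0.02]],[[0.05,-0.006,0.55],[0,0,-0.02]],[[0.05,-0.006,0.65],[0,0,-0.02]]]}}

```text
t: 31.22
position: [0.4613, -0.1369, 0.0498]
eef_rot: [2.236, -2.203, -0.002]
contact_force: [-0.6, 0.0, -0.0]
grip_width: 0.47
gripper_force: 0.0
```

>>> {"method": "play_rows", "body": {"increments": [[[0,0,0],[0,0,0]],[[0,0,0],[0,0,0]],[[0,0,0],[0,0,0]],[[0,0,0],[0,0,0]]]}}

```text
t: 31.55
position: [0.4635, -0.1368, 0.0543]
eef_rot: [-2.238, 2.204, -0.004]
contact_force: [0.1, -0.5, 0.1]
grip_width: 0.471
gripper_force: 0.0
```

>>> {"method": "play_rows", "body": {"increments": [[[0,0,0],[0,0,0]],[[0,0,0],[0,0,0]],[[0,0,0],[0,0,0]],[[0,0,0],[0,0,0]],[[0,0,0],[0,0,0]]], "jaw": -1}}

```text
t: 31.97
position: [0.4629, -0.1367, 0.0533]
eef_rot: [2.238, -2.205, 0.002]
contact_force: [-1.6, 1.7, 5.8]
grip_width: 0.206
gripper_force: 40.4
```

```bash
python3 - <<'E'
from h import *
wrist();st()
E
```

```text
t 32.02 [ 0.463  -0.1367  0.0534] psi 180.9 w 0.207 F [-0.8  2.1  5.5] gf 40.4 j6 -0.12
```

>>> {"method": "play_rows", "body": {"increments": [[[0.02,0,0],[0,0,0]],[[0.05,0,0],[0,0,0]],[[0.09,0,0],[0,0,0]],[[0.13,0,0],[0,0,0]],[[0.18,0,0],[0,0,0]]]}}

```text
t: 32.43
position: [0.4634, -0.1818, 0.0533]
eef_rot: [2.238, -2.204, 0.001]
contact_force: [-1.4, 2.6, 7.0]
grip_width: 0.202
gripper_force: 40.5
```

>>> {"method": "play_rows", "body": {"increments": [[[0.048,0,0],[0,0,0]],[[0.096,0,0],[0,0,0]],[[0.144,0,0],[0,0,0]],[[0.192,0,0],[0,0,0]],[[0.24,0,0],[0,0,0]]]}}

```text
t: 32.85
position: [0.4641, -0.2423, 0.0534]
eef_rot: [2.237, -2.204, 0.001]
contact_force: [-3.1, 2.6, 6.6]
grip_width: 0.206
gripper_force: 40.5
```

>>> {"method": "play_rows", "body": {"increments": [[[0.048,0,0],[0,0,0]],[[0.096,0,0],[0,0,0]],[[0.144,0,0],[0,0,0]],[[0.192,0,0],[0,0,0]],[[0.24,0,0],[0,0,0]]]}}

```text
t: 33.27
position: [0.4648, -0.3024, 0.0533]
eef_rot: [2.237, -2.204, 0.001]
contact_force: [-2.1, 4.1, 7.4]
grip_width: 0.206
gripper_force: 40.5
```

>>> {"method": "play_rows", "body": {"increments": [[[0.048,0,0],[0,0,0]],[[0.095,0,0],[0,0,0]],[[0.14,0,0],[0,0,0]],[[0.175,0,0],[0,0,0]],[[0.2,0,0],[0,0,0]]]}}

```text
t: 33.68
position: [0.4653, -0.3528, 0.0534]
eef_rot: [2.236, -2.204, 0.001]
contact_force: [-2.7, 2.4, 6.2]
grip_width: 0.204
gripper_force: 40.4
```

>>> {"method": "play_rows", "body": {"increments": [[[0.01,0,0],[0,0,0]],[[0.02,0,0],[0,0,0]],[[0.025,0,0],[0,0,0]],[[0.03,0,0],[0,0,0]]]}}

```text
t: 34.02
position: [0.4653, -0.3589, 0.0533]
eef_rot: [2.237, -2.204, -0.001]
contact_force: [-5.3, 10.6, 10.7]
grip_width: 0.207
gripper_force: 40.9
```

```bash
python3 - <<'E'
from h import *
c=wrist();st(); wm(c,["grip_front","bar1","pocket1"])
E
```

```text
t 34.07 [ 0.4653 -0.3589  0.0533] psi 180.8 w 0.205 F [-4.6  5.2  7.1] gf 40.5 j6 0.33
wrist grip_front 0.68 [ 0.4684 -0.3609  0.067 ]
```

>>> {"method": "play_rows", "body": {"increments": [[[0.006,0,0],[0,0,0]],[[0.012,0,0],[0,0,0]],[[0.012,0,0],[0,0,0]],[[0.012,0,0],[0,0,0]]]}}

```text
t: 34.55
position: [0.4653, -0.3589, 0.0533]
eef_rot: [-2.238, 2.203, 0.008]
contact_force: [-7.7, 20.3, 15.5]
grip_width: 0.208
gripper_force: 41.6
```

>>> {"method": "play_rows", "body": {"increments": [[[-0.008,0,0],[0,0,0]],[[-0.008,0,0],[0,0,0]],[[-0.008,0,0],[0,0,0]]], "jaw": -0.06}}

```text
t: 34.8
position: [0.4655, -0.3603, 0.0519]
eef_rot: [2.237, -2.203, -0.0]
contact_force: [-0.0, -0.4, 0.3]
grip_width: 0.471
gripper_force: 0.0
```

>>> {"method": "play_rows", "body": {"increments": [[[0,0,-0.15],[0,0,0]],[[0,0,-0.3],[0,0,0]],[[0,0,-0.45],[0,0,0]],[[0,0,-0.6],[0,0,0]],[[0,0,-0.75],[0,0,0]]]}}

```text
t: 35.22
position: [0.4653, -0.3603, 0.2412]
eef_rot: [2.236, -2.204, -0.001]
contact_force: [-0.1, 0.3, -0.4]
grip_width: 0.47
gripper_force: 0.0
```

>>> {"method": "play_rows", "body": {"increments": [[[0,0,0],[0,0,0]],[[0,0,0],[0,0,0]],[[0,0,0],[0,0,0]]]}}

```text
t: 35.47
position: [0.4657, -0.3601, 0.2388]
eef_rot: [2.237, -2.204, -0.002]
contact_force: [0.2, -0.6, -0.6]
grip_width: 0.473
gripper_force: 0.0
```

```bash
python3 - <<'E'
from h import *
c=wrist();st(); wm(c,["bar1","pocket1"]); marks("top",["grip_front","grip_rear","pocket1","bar1"]); cv2.imwrite("pics/far.png",c["frame"])
plan([(.5,-.18,.25,195),(.5325,.0105,.21,209)])
E
```

```text
t 35.52 [ 0.4654 -0.3599  0.238 ] psi 180.8 w 0.467 F [-0.2  0.  -0.1] gf 0.0 j6 0.33
wrist bar1 0.94 [ 0.5129 -0.2056  0.0454]
wrist bar1 0.74 [ 0.4085 -0.2055  0.0422]
wrist bar1 0.64 [ 0.6546 -0.2076  0.0018]
wrist pocket1 0.95 [ 0.5104 -0.2088  0.0388]
wrist pocket1 0.66 [ 0.4125 -0.2102  0.0342]
wrist pocket1 0.56 [ 0.4659 -0.2069  0.0349]
wrist pocket1 0.22 [ 0.606  -0.2169  0.0141]
top grip_rear 0.95 [ 0.4621 -0.049   0.0689]
top grip_rear 0.65 [ 0.4093 -0.2009  0.0475]
top grip_rear 0.34 [ 0.7007 -0.1944  0.0092]
top pocket1 0.79 [ 0.5117 -0.2052  0.0313]
top pocket1 0.64 [ 0.4613 -0.21    0.0353]
top pocket1 0.62 [ 0.4128 -0.2039  0.0307]
top bar1 0.92 [0.6607 0.3861 0.0109]
top bar1 0.87 [ 0.5065 -0.206   0.0459]
top bar1 0.85 [0.4617 0.4924 0.005 ]
top bar1 0.82 [0.5936 0.4912 0.0127]
[[-0.718, -0.148, -0.045], [0.003, -0.001, -0.314]] rows 4.4
  at [ 0.5    -0.1799  0.2501]
[[-0.351, -0.161, 0.08], [-0.0, 0.0, -0.156]] rows 2.4
[[-0.329, -0.203, 0.081], [-0.0, 0.0, -0.156]] rows 2.4
  at [0.5324 0.0105 0.2099]
```

View pics/far.png

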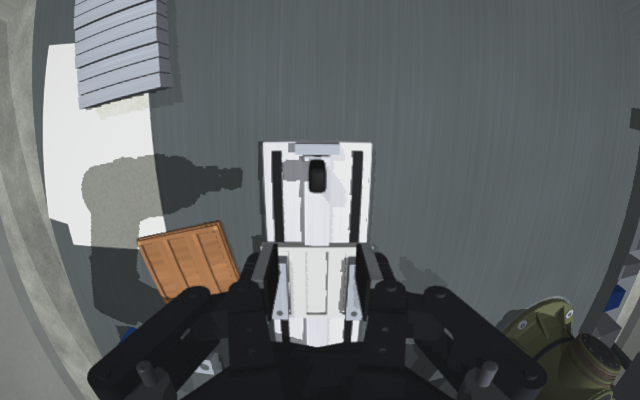

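>>> {"method": "play_rows", "body": {"increments": [[[-0.718,-0.148,-0.045],[0,0,-0.314]],[[-0.718,-0.148,-0.045],[0,0,-0.314]],[[-0.718,-0.148,-0.045],[0,0,-0.314]],[[-0.718,-0.148,-0.045],[0,0,-0.314]],[[-0.718,-0.148,-0.045],[0,0,-0.314]]]}}

```text
t: 36.28
position: [0.5006, -0.1763, 0.2511]
eef_rot: [2.494, -1.909, 0.0]
contact_force: [0.2, -0.9, -0.4]
grip_width: 0.469
gripper_force: 0.0
```

>>> {"method": "play_rows", "body": {"increments": [[[-0.351,-0.161,0.08],[0,0,-0.156]],[[-0.351,-0.161,0.08],[0,0,-0.156]],[[-0.351,-0.161,0.08],[0,0,-0.156]]]}}

```text
t: 36.53
position: [0.5162, -0.0809, 0.2291]
eef_rot: [2.607, -1.752, -0.003]
contact_force: [0.8, -1.0, -0.7]
grip_width: 0.471
gripper_force: 0.0
```

>>> {"method": "play_rows", "body": {"increments": [[[-0.329,-0.203,0.08],[0,0,-0.156]],[[-0.329,-0.203,0.08],[0,0,-0.156]],[[-0.329,-0.203,0.08],[0,0,-0.156]],[[-0.329,-0.203,0.08],[0,0,-0.156]],[[-0.329,-0.203,0.08],[0,0,-0.156]]]}}

```text
t: 36.95
position: [0.5323, 0.0112, 0.21]
eef_rot: [2.707, -1.59, -0.002]
contact_force: [0.4, -0.1, -0.0]
grip_width: 0.468
gripper_force: 0.0
```

>>> {"method": "play_rows", "body": {"increments": [[[0,0,0],[0,0,0]],[[0,0,0],[0,0,0]],[[0,0,0],[0,0,0]]]}}

```text
t: 37.2
position: [0.5325, 0.0095, 0.2108]
eef_rot: [2.705, -1.595, -0.0]
contact_force: [-0.0, 0.4, -0.1]
grip_width: 0.467
gripper_force: 0.0
```

```bash
python3 - <<'E'
from h import *
c=wrist();st(); plan([(.5322,.0105,.155,209)])
E
```

```text
t 37.25 [0.5325 0.0096 0.2107] psi 208.9 w 0.47 F [-0.7  0.3 -0.8] gf 0.0 j6 0.11
[[-0.004, -0.001, 0.223], [0.001, -0.001, -0.001]] rows 1.3
  at [0.5322 0.0105 0.155 ]
```

>>> {"method": "play_rows", "body": {"increments": [[[-0.004,-0.001,0.1],[0,0,0]],[[-0.004,-0.001,0.17],[0,0,0]],[[-0.004,-0.001,0.22],[0,0,0]],[[-0.004,-0.001,0.22],[0,0,0]],[[-0.004,-0.001,0.22],[0,0,0]]]}}

```text
t: 37.67
position: [0.532, 0.0108, 0.1555]
eef_rot: [2.705, -1.593, -0.001]
contact_force: [-0.2, 0.1, 0.6]
grip_width: 0.469
gripper_force: 0.0
```

>>> {"method": "play_rows", "body": {"increments": [[[0,0,0],[0,0,0]],[[0,0,0],[0,0,0]],[[0,0,0],[0,0,0]]]}}

```text
t: 37.92
position: [0.5326, 0.0115, 0.1566]
eef_rot: [2.707, -1.594, 0.001]
contact_force: [0.3, 0.8, 0.4]
grip_width: 0.466
gripper_force: 0.0
```

>>> {"method": "play_rows", "body": {"increments": [[[0,0,0],[0,0,0]],[[0,0,0],[0,0,0]],[[0,0,0],[0,0,0]],[[0,0,0],[0,0,0]],[[0,0,0],[0,0,0]]], "jaw": -1}}

```text
t: 38.33
position: [0.5312, 0.0108, 0.1561]
eef_rot: [2.705, -1.591, -0.002]
contact_force: [-6.7, -1.6, 4.0]
grip_width: 0.154
gripper_force: 39.5
```

>>> {"method": "play_rows", "body": {"increments": [[[0,0,0],[0,0,-0.133]],[[0,0,0],[0,0,-0.267]],[[0,0,0],[0,0,-0.4]],[[0,0,0],[0,0,-0.533]],[[0,0,0],[0,0,-0.667]]]}}

```text
t: 38.75
position: [0.531, 0.0106, 0.156]
eef_rot: [3.026, -0.83, -0.005]
contact_force: [-7.8, -2.2, 4.9]
grip_width: 0.153
gripper_force: 39.1
```

>>> {"method": "play_rows", "body": {"increments": [[[0,0,0],[0,0,-0.133]],[[0,0,0],[0,0,-0.267]],[[0,0,0],[0,0,-0.4]],[[0,0,0],[0,0,-0.533]],[[0,0,0],[0,0,-0.71]]]}}

```text
t: 39.17
position: [0.5309, 0.0104, 0.1561]
eef_rot: [3.139, 0.012, -0.006]
contact_force: [-6.1, -3.3, 3.2]
grip_width: 0.151
gripper_force: 38.9
```

>>> {"method": "play_rows", "body": {"increments": [[[0,0,0],[0,0,0]],[[0,0,0],[0,0,0]],[[0,0,0],[0,0,0]]]}}

```text
t: 39.42
position: [0.531, 0.0104, 0.156]
eef_rot: [3.139, 0.005, -0.006]
contact_force: [-5.1, -2.4, 4.0]
grip_width: 0.154
gripper_force: 39.2
```

```bash
python3 - <<'E'
from h import *
wrist();st(); print(get_obs()["torque"])
E
```

```text
t 39.47 [0.531  0.0104 0.1561] psi 270.2 w 0.158 F [-6.  -2.7  5.1] gf 39.2 j6 1.17
[-0.75786296  2.18187852  0.05943261]
```

>>> {"method": "play_rows", "body": {"increments": [[[0,0,0],[0,0,-0.03]],[[0,0,0],[0,0,-0.06]],[[0,0,0],[0,0,-0.08]],[[0,0,0],[0,0,-0.08]]]}}

```text
t: 39.8
position: [0.5312, 0.0104, 0.1561]
eef_rot: [3.138, 0.101, -0.005]
contact_force: [-5.6, -1.6, 4.5]
grip_width: 0.153
gripper_force: 55.1
```

```bash
python3 - <<'E'
from h import *
wrist();st(); print(get_obs()["torque"])
E
```

```text
t 39.85 [0.5312 0.0103 0.1561] psi 273.6 w 0.155 F [-5.4 -2.2  4.1] gf 54.7 j6 1.24
[-0.51065028  2.02585899 -1.3449727 ]
```

>>> {"method": "play_rows", "body": {"increments": [[[0,0,0],[0,0,0]],[[0,0,0],[0,0,0]],[[0,0,0],[0,0,0]]], "jaw": -0.06}}

```text
t: 40.1
position: [0.5322, 0.0115, 0.1553]
eef_rot: [3.139, 0.104, -0.002]
contact_force: [0.1, 0.6, 0.3]
grip_width: 0.471
gripper_force: 0.0
```

>>> {"method": "play_rows", "body": {"increments": [[[0,0,-0.12],[0,0,0]],[[0,0,-0.25],[0,0,0]],[[0,0,-0.4],[0,0,0]],[[0,0,-0.4],[0,0,0]],[[0,0,-0.4],[0,0,0]]]}}

```text
t: 40.52
position: [0.5333, 0.0119, 0.2582]
eef_rot: [-3.139, -0.104, -0.006]
contact_force: [-0.3, 0.2, -0.7]
grip_width: 0.472
gripper_force: 0.0
```

```bash
python3 - <<'E'
from h import *
c=wrist();st(); print(c["frame"].shape)
g=cv2.cvtColor(c["frame"],cv2.COLOR_BGR2GRAY); cv2.imwrite("pics/sw3.png",cv2.resize(g[130:260,240:400],None,fx=4,fy=4))
wm(c,["bar1","pocket1"]); wr(c,"bar1",.056)
plan([(.51,-.05,.25,240),(.50,-.14,.2,210),(.51,-.205,.11,181)])
E
```

```text
t 40.57 [0.5326 0.0119 0.256 ] psi 273.8 w 0.469 F [-0.4 -1.2 -0.9] gf 0.0 j6 1.24
(400, 640, 3)
wrist bar1 0.98 [ 0.5165 -0.2072  0.0445]
wrist bar1 0.91 [ 0.4117 -0.2025  0.0423]
wrist bar1 0.88 [0.4644 0.4924 0.0107]
wrist bar1 0.63 [0.6616 0.385  0.0095]
wrist pocket1 0.94 [ 0.4653 -0.2071  0.0338]
wrist pocket1 0.79 [ 0.5126 -0.2114  0.0356]
wrist pocket1 0.75 [ 0.4156 -0.2065  0.0273]
wrist bar1 0.94 [656.9 342.1] [28.5 92.7] deg -64.3 [ 48. 104. 182.]
wrist bar1 0.92 [ 515.6 -196.9] [27.7 99.7] deg -89.7 [167. 158. 151.]
wrist bar1 0.74 [483.  438.6] [95.6 32.8] deg 73.4 [42. 61. 87.]
wrist bar1 0.59 [598.3 440.1] [42.3 86.6] deg -15.5 [114.  51.  85.]
wrist bar1 0.58 [ 419.3 -197.5] [101.7  34.4] deg 89.0 [152. 144. 138.]
[[-0.104, 0.24, 0.016], [0.003, 0.004, 0.751]] rows 4.7
  at [ 0.5099 -0.05    0.2501]
[[0.146, 0.332, 0.2], [-0.0, 0.0, 0.667]] rows 4.2
  at [ 0.5    -0.1401  0.2001]
[[0.245, 0.095, 0.36], [-0.0, 0.0, 0.644]] rows 4.0
  at [ 0.5101 -0.205   0.1101]
```

View pics/sw3.png

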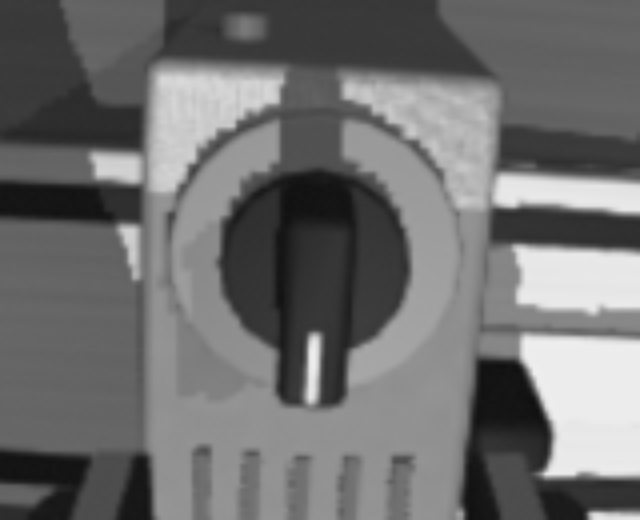

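>>> {"method": "play_rows", "body": {"increments": [[[-0.104,0.24,0.016],[0,0,0.751]],[[-0.104,0.24,0.016],[0,0,0.751]],[[-0.104,0.24,0.016],[0,0,0.751]],[[-0.104,0.24,0.016],[0,0,0.751]],[[-0.104,0.24,0.016],[0,0,0.751]]]}}

```text
t: 41.13
position: [0.5098, -0.0507, 0.2504]
eef_rot: [3.03, -0.823, -0.004]
contact_force: [0.1, 0.4, 0.6]
grip_width: 0.477
gripper_force: 0.0
```

>>> {"method": "play_rows", "body": {"increments": [[[0.146,0.332,0.2],[0,0,0.667]],[[0.146,0.332,0.2],[0,0,0.667]],[[0.146,0.332,0.2],[0,0,0.667]],[[0.146,0.332,0.2],[0,0,0.667]],[[0.146,0.332,0.2],[0,0,0.667]]]}}

```text
t: 41.55
position: [0.4993, -0.1413, 0.1995]
eef_rot: [2.712, -1.579, -0.006]
contact_force: [0.1, 0.1, 1.2]
grip_width: 0.471
gripper_force: 0.0
```

>>> {"method": "play_rows", "body": {"increments": [[[0.245,0.095,0.26],[0,0,0.644]],[[0.245,0.095,0.26],[0,0,0.644]],[[0.245,0.095,0.26],[0,0,0.644]],[[0.245,0.095,0.26],[0,0,0.644]],[[0.245,0.095,0.26],[0,0,0.644]]]}}

```text
t: 41.97
position: [0.5098, -0.2054, 0.1353]
eef_rot: [2.236, -2.202, -0.003]
contact_force: [-0.4, 0.5, -0.3]
grip_width: 0.477
gripper_force: 0.0
```

>>> {"method": "play_rows", "body": {"increments": [[[0,0,0],[0,0,0]],[[0,0,0],[0,0,0]],[[0,0,0],[0,0,0]]]}}

```text
t: 42.22
position: [0.5106, -0.2047, 0.1373]
eef_rot: [2.245, -2.197, 0.001]
contact_force: [-0.3, 0.7, -0.1]
grip_width: 0.469
gripper_force: 0.0
```

```bash
python3 - <<'E'
from h import *
c=wrist();st(); wm(c,["bar1","bay1"]); wr(c,"bar1",.056); wr(c,"board",.014)
marks("scene",["bar1"]); rects("scene","bar1",.056); st()
plan([(.512,-.205,.041,181)])
E
```

```text
t 42.27 [ 0.5106 -0.2048  0.1373] psi 181.2 w 0.466 F [ 0.4 -0.5 -0.3] gf 0.0 j6 0.04
wrist bar1 0.75 [ 0.4104 -0.2048  0.0441]
wrist bar1 0.64 [ 0.5144 -0.208   0.0452]
wrist bar1 0.56 [ 0.4599  0.0081 -0.0032]
wrist bay1 0.78 [ 0.7008 -0.1966  0.0091]
wrist bay1 0.6 [ 0.6511 -0.2053  0.0069]
wrist bay1 0.58 [ 0.6026 -0.2147  0.0126]
wrist bar1 0.75 [ 416.8 -205.1] [30.8 93.8] deg -89.8 [166. 157. 150.]
wrist bar1 0.67 [ 512.3 -205.6] [23.4 93.3] deg -89.8 [187. 176. 169.]
wrist board 0.97 [ 650.7 -208.4] [147.3 115.9] deg 13.4 [ 60.  87. 121.]
scene bar1 0.92 [0.4682 0.4923 0.0094]
scene bar1 0.85 [0.6649 0.3813 0.0078]
scene bar1 0.74 [0.5957 0.4951 0.0067]
scene bar1 0.6 [ 0.5163 -0.2054  0.0446]
scene bar1 0.82 [624.4 483.2] [ 23.3 100. ] long-axis deg -13.2 [158.  66. 118.]
scene bar1 0.64 [498.7 479.6] [87.7 38. ] long-axis deg 73.9 [53. 70. 98.]
scene bar1 0.61 [687.5 375.3] [32.4 97. ] long-axis deg -64.0 [ 31. 107. 183.]
scene bar1 0.6 [ 518.2 -199.1] [40.3 95. ] long-axis deg -86.9 [159. 150. 146.]
t 42.67 [ 0.5102 -0.2052  0.1366] psi 181.0 w 0.47 F [-0.6  0.3  0.3] gf 0.0 j6 0.03
[[-0.001, -0.008, 0.382], [0.002, -0.001, 0.0]] rows 2.3
  at [ 0.5121 -0.2051  0.0411]
```

>>> {"method": "play_rows", "body": {"increments": [[[0.001,-0.008,0.12],[0,0,0]],[[0.001,-0.008,0.25],[0,0,0]],[[0.001,-0.008,0.34],[0,0,0]],[[0.001,-0.008,0.38],[0,0,0]],[[0.001,-0.008,0.38],[0,0,0]]], "squeeze": 60}}

```text
t: 43.08
position: [0.5112, -0.2056, 0.0402]
eef_rot: [2.238, -2.199, -0.003]
contact_force: [0.0, -0.6, 1.3]
grip_width: 0.466
gripper_force: 0.0
```

>>> {"method": "play_rows", "body": {"increments": [[[0,0,0],[0,0,0]],[[0,0,0],[0,0,0]],[[0,0,0],[0,0,0]]]}}

```text
t: 43.33
position: [0.5128, -0.2057, 0.0429]
eef_rot: [2.24, -2.202, 0.002]
contact_force: [-0.2, -0.7, 0.2]
grip_width: 0.468
gripper_force: 0.0
```

>>> {"method": "play_rows", "body": {"increments": [[[0,0,0],[0,0,0]],[[0,0,0],[0,0,0]],[[0,0,0],[0,0,0]],[[0,0,0],[0,0,0]]], "jaw": -1}}

```text
t: 43.67
position: [0.5128, -0.2057, 0.0427]
eef_rot: [2.24, -2.201, 0.002]
contact_force: [0.5, 0.6, 4.3]
grip_width: 0.24
gripper_force: 60.8
```

>>> {"method": "play_rows", "body": {"increments": [[[0,0,-0.1],[0,0,0]],[[0,0,-0.25],[0,0,0]],[[0,0,-0.4],[0,0,0]],[[0,0,-0.4],[0,0,0]],[[0,0,-0.4],[0,0,0]]]}}

```text
t: 44.08
position: [0.5131, -0.2054, 0.1433]
eef_rot: [-2.24, 2.201, -0.003]
contact_force: [-0.6, 1.2, -4.3]
grip_width: 0.239
gripper_force: 60.2
```

```bash
python3 - <<'E'
from h import *
c=wrist();st(); wm(c,["bay1"]); wr(c,"board",.014)
plan([(.6,-.205,.15,188),(.645,-.206,.13,193.5)])
E
```

```text
t 44.13 [ 0.5119 -0.205   0.1408] psi 181.0 w 0.234 F [ 0.2 -0.2 -5.2] gf 60.2 j6 0.03
wrist bay1 0.75 [ 0.6011 -0.2197  0.0119]
wrist bay1 0.62 [ 0.7041 -0.1961  0.0088]
wrist bay1 0.56 [ 0.6518 -0.209   0.0101]
wrist board 0.9 [ 651.1 -208.6] [148.6 116.5] deg 13.7 [ 59.  85. 118.]
[[0.006, -0.355, -0.046], [0.007, 0.001, -0.156]] rows 2.1
  at [ 0.5999 -0.205   0.15  ]
[[0.029, -0.178, 0.08], [-0.0, -0.0, -0.122]] rows 1.2
  at [ 0.645 -0.206  0.13 ]
```

>>> {"method": "play_rows", "body": {"increments": [[[0.006,-0.2,-0.046],[0,0,-0.08]],[[0.006,-0.355,-0.046],[0,0,-0.156]],[[0.006,-0.355,-0.046],[0,0,-0.156]]]}}

```text
t: 44.48
position: [0.6037, -0.2049, 0.1473]
eef_rot: [2.371, -2.052, -0.009]
contact_force: [-1.8, 1.2, -6.1]
grip_width: 0.239
gripper_force: 60.3
```

>>> {"method": "play_rows", "body": {"increments": [[[0.029,-0.1,0.04],[0,0,-0.122]],[[0.029,-0.178,0.08],[0,0,-0.122]],[[0.029,-0.178,0.08],[0,0,-0.122]],[[0.029,-0.178,0.08],[0,0,-0.122]],[[0.029,-0.178,0.08],[0,0,-0.122]]]}}

```text
t: 44.9
position: [0.6453, -0.2064, 0.1314]
eef_rot: [2.464, -1.943, -0.004]
contact_force: [-0.6, -0.3, -2.9]
grip_width: 0.239
gripper_force: 60.6
```

>>> {"method": "play_rows", "body": {"increments": [[[0,0,0],[0,0,0]],[[0,0,0],[0,0,0]],[[0,0,0],[0,0,0]]]}}

```text
t: 45.15
position: [0.6459, -0.2065, 0.1339]
eef_rot: [2.466, -1.944, 0.001]
contact_force: [-0.5, 0.3, -3.5]
grip_width: 0.231
gripper_force: 60.6
```

```bash
python3 - <<'E'
from h import *
c=wrist();st(); wm(c,["bay1","board"]); wr(c,"board",.014); cv2.imwrite("pics/w5.png",c["frame"])
for n in("top","scene"): marks(n,["bay1","board"])
st(); plan([(.6515,-.207,.04,193.5)])
E
```

```text
t 45.2 [ 0.6459 -0.2065  0.1339] psi 193.5 w 0.241 F [ 0.1 -1.1 -3.1] gf 60.6 j6 0.25
wrist bay1 0.97 [ 0.6532 -0.2041  0.0091]
wrist bay1 0.93 [ 0.6051 -0.2183  0.0101]
wrist bay1 0.91 [ 0.7012 -0.1961  0.009 ]
wrist bay1 0.38 [ 0.4703 -0.3608  0.0671]
wrist board 0.67 [ 0.6555 -0.2072 -0.0007]
wrist board 0.88 [ 654.2 -208.3] [142.9 117.3] deg 13.5 [ 72. 106. 148.]
top bay1 0.93 [ 0.6524 -0.2083  0.0082]
top bay1 0.83 [ 0.6056 -0.2173  0.0088]
top bay1 0.74 [ 0.7039 -0.1928  0.01  ]
top bay1 0.43 [ 0.461  -0.3631  0.0673]
scene bay1 0.95 [ 0.6483 -0.2092  0.0103]
scene bay1 0.63 [ 0.7025 -0.1983  0.0099]
scene bay1 0.59 [ 0.6044 -0.2195  0.0103]
scene bay1 0.58 [ 0.4136 -0.2059  0.0309]
scene board 0.59 [ 0.6506 -0.2087  0.0013]
t 45.65 [ 0.646  -0.2064  0.1329] psi 193.5 w 0.239 F [ 0.2  0.  -3.4] gf 60.6 j6 0.25
[[0.007, -0.021, 0.371], [0.002, -0.001, 0.0]] rows 2.2
  at [ 0.6514 -0.207   0.0401]
```

View pics/w5.png

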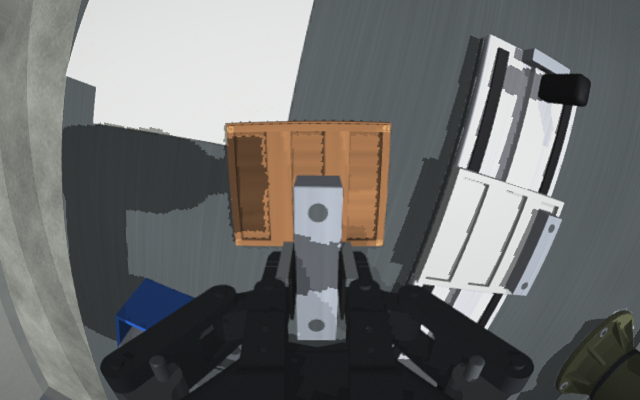

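```bash
python3 - <<'E'
from h import *
c=wrist(); R=Rdown(193.5); g=cv2.cvtColor(c["frame"],cv2.COLOR_BGR2GRAY).astype(int)
for r in (145,160): print(r,g[r,225:395].tolist())
for u,v in [(291,150),(327,150),(343,150),(377,150),(236,150),(268,150),(309,131),(228,124),(390,124),(383,245),(361,131),(361,240)]:
    P=wray(np.array([u]),np.array([v]),c,.014)[:,0]; print(u,v,P.round(4),"tool",(R.T@(P-[.646,-.2065,0]))[:2].round(4))
E
```

```text
145 [69, 69, 74, 74, 72, 72, 73, 72, 66, 48, 49, 55, 64, 71, 72, 71, 72, 71, 72, 71, 72, 71, 72, 71, 72, 72, 71, 72, 71, 72, 72, 73, 71, 71, 73, 98, 127, 128, 127, 125, 99, 104, 128, 131, 131, 131, 131, 131, 131, 131, 130, 130, 128, 128, 128, 128, 131, 132, 136, 140, 143, 144, 142, 142, 141, 122, 112, 127, 128, 128, 128, 128, 128, 128, 128, 129, 128, 129, 128, 129, 129, 129, 128, 128, 129, 128, 128, 128, 130, 128, 129, 129, 129, 129, 129, 129, 130, 129, 95, 87, 110, 132, 133, 133, 132, 133, 132, 131, 132, 130, 130, 130, 129, 129, 130, 132, 135, 139, 144, 147, 145, 143, 143, 140, 130, 116, 128, 130, 130, 129, 130, 130, 129, 130, 129, 129, 130, 130, 129, 129, 129, 129, 130, 129, 129, 130, 130, 129, 129, 129, 129, 129, 123, 93, 73, 68, 64, 80, 129, 132, 132, 130, 131, 130, 125, 106, 98, 95, 93, 93]
160 [57, 61, 81, 91, 81, 74, 74, 74, 73, 66, 43, 51, 67, 72, 71, 71, 72, 71, 72, 71, 72, 71, 71, 71, 71, 72, 71, 71, 72, 72, 72, 71, 71, 72, 72, 70, 74, 96, 126, 126, 88, 91, 117, 131, 133, 133, 133, 131, 132, 131, 131, 130, 131, 131, 130, 131, 132, 132, 133, 134, 135, 136, 138, 141, 141, 132
[... 482 characters left out ...]
31, 114, 99, 95, 95, 96, 97]
291 150 [ 0.6755 -0.2373  0.014 ] tool [ 0.0368 -0.0215]
327 150 [ 0.6456 -0.2444  0.014 ] tool [0.0368 0.0092]
343 150 [ 0.6323 -0.2477  0.014 ] tool [0.0368 0.0229]
377 150 [ 0.6037 -0.255   0.014 ] tool [0.0373 0.0524]
236 150 [ 0.7226 -0.2268  0.014 ] tool [ 0.0376 -0.0697]
268 150 [ 0.6948 -0.2329  0.014 ] tool [ 0.0371 -0.0413]
309 131 [ 0.6642 -0.2567  0.014 ] tool [ 0.053 -0.006]
228 124 [ 0.7339 -0.2478  0.014 ] tool [ 0.0607 -0.0758]
390 124 [ 0.5988 -0.2797  0.014 ] tool [0.0602 0.063 ]
383 245 [ 0.5712 -0.1693  0.014 ] tool [-0.0537  0.064 ]
361 131 [ 0.6216 -0.2673  0.014 ] tool [0.0534 0.0379]
361 240 [ 0.5937 -0.1698  0.014 ] tool [-0.0479  0.0422]
```

```bash
python3 - <<'E'
from h import *
c=wrist(); o=get_obs(); R=Ro.from_rotvec(o["eef_rot"]).as_matrix()
g=cv2.cvtColor(c["frame"],cv2.COLOR_BGR2GRAY).astype(int); print(g[195,285:352].tolist())
for u,v,z in [(294,187,.1465),(342,187,.1465),(318,212,.1465),(317,325,.1465),(291,150,.014),(323,150,.014),(349,150,.014),(379,150,.014)]:
    P=wray(np.array([u]),np.array([v]),c,z)[:,0]; print(u,v,"tool",(R.T@(P-o["position"]))[:2].round(4))
st()
E
```

```text
[136, 137, 136, 135, 133, 134, 123, 109, 115, 157, 178, 181, 181, 182, 182, 182, 183, 184, 184, 185, 184, 184, 182, 182, 181, 182, 182, 182, 182, 183, 183, 184, 185, 184, 185, 185, 187, 186, 188, 188, 189, 189, 191, 191, 190, 189, 189, 189, 189, 188, 189, 187, 188, 186, 187, 188, 184, 165, 118, 131, 135, 135, 133, 131, 141, 144, 143]
294 187 tool [ 0.0426 -0.0094]
342 187 tool [0.0426 0.0113]
318 212 tool [0.031 0.001]
317 325 tool [-0.0347  0.0006]
291 150 tool [ 0.0368 -0.0216]
323 150 tool [0.0367 0.0057]
349 150 tool [0.0369 0.0279]
379 150 tool [0.0373 0.0541]
t 45.75 [ 0.6461 -0.2064  0.1329] psi 193.5 w 0.234 F [ 0.4  0.6 -2.9] gf 60.6 j6 0.25
```

>>> {"method": "play_rows", "body": {"increments": [[[0.02,-0.031,0.1],[0,0,0]],[[0.02,-0.031,0.2],[0,0,0]],[[0.02,-0.031,0.3],[0,0,0]],[[0.02,-0.031,0.37],[0,0,0]],[[0.02,-0.031,0.37],[0,0,0]]]}}

```text
t: 46.17
position: [0.6517, -0.2088, 0.0345]
eef_rot: [2.463, -1.942, -0.013]
contact_force: [-1.4, 0.4, -4.9]
grip_width: 0.236
gripper_force: 60.5
```

>>> {"method": "play_rows", "body": {"increments": [[[0,0,0],[0,0,0]],[[0,0,0],[0,0,0]],[[0,0,0],[0,0,0]],[[0,0,0],[0,0,0]]]}}

```text
t: 46.5
position: [0.6557, -0.2097, 0.0426]
eef_rot: [2.467, -1.944, 0.004]
contact_force: [0.5, 0.4, -3.7]
grip_width: 0.24
gripper_force: 60.5
```

```bash
python3 - <<'E'
from h import *
c=wrist(); st(); o=get_obs(); R=Ro.from_rotvec(o["eef_rot"]).as_matrix()
cv2.imwrite("pics/w6.png",cv2.resize(c["frame"][90:290,200:440],None,fx=3,fy=3,interpolation=cv2.INTER_CUBIC))
E
```

```text
t 46.55 [ 0.6555 -0.2096  0.0422] psi 193.5 w 0.235 F [ 0.  -0.2 -3.2] gf 60.5 j6 0.25
```

View pics/w6.png

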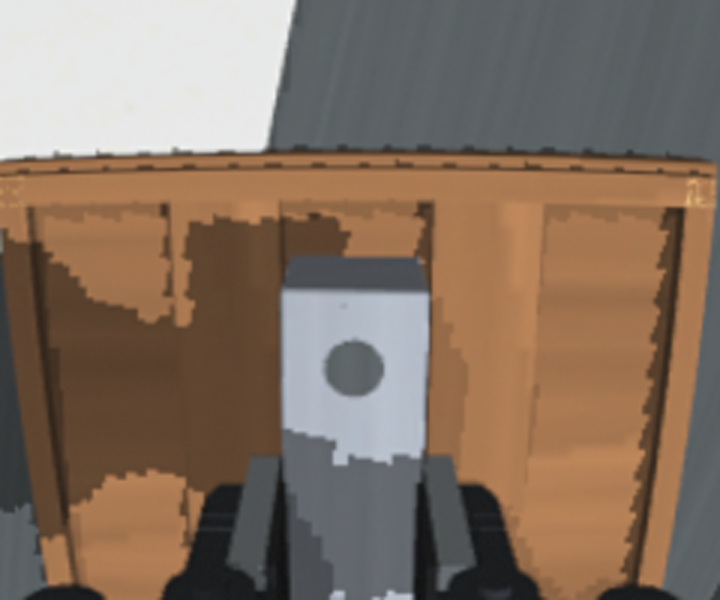

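>>> {"method": "play_rows", "body": {"increments": [[[0,0,0.03],[0,0,0]],[[0,0,0.06],[0,0,0]],[[0,0,0.085],[0,0,0]],[[0,0,0.096],[0,0,0]],[[0,0,0.096],[0,0,0]]]}}

```text
t: 46.97
position: [0.6543, -0.2097, 0.0176]
eef_rot: [2.465, -1.942, -0.001]
contact_force: [-4.5, 2.2, 6.0]
grip_width: 0.236
gripper_force: 62.3
```

>>> {"method": "play_rows", "body": {"increments": [[[0,0,0],[0,0,0]],[[0,0,0],[0,0,0]],[[0,0,0],[0,0,0]]]}}

```text
t: 47.22
position: [0.6543, -0.2098, 0.0176]
eef_rot: [2.465, -1.943, -0.001]
contact_force: [-4.7, 2.7, 5.7]
grip_width: 0.234
gripper_force: 62.3
```

```bash
python3 -c "
from h import *
wrist();st()"
```

```text
t 47.27 [ 0.6543 -0.2097  0.0176] psi 193.5 w 0.24 F [-4.1  2.   6.2] gf 62.3 j6 0.25
```

Seated at the expected height. Release and go for the second bar.

>>> {"method": "play_rows", "body": {"increments": [[[0,0,0],[0,0,0]],[[0,0,0],[0,0,0]],[[0,0,0],[0,0,0]]], "jaw": -0.1}}

```text
t: 47.52
position: [0.6548, -0.2097, 0.0163]
eef_rot: [2.466, -1.944, -0.0]
contact_force: [0.3, 0.4, -1.0]
grip_width: 0.45
gripper_force: 0.0
```

>>> {"method": "play_rows", "body": {"increments": [[[0,0,-0.1],[0,0,0]],[[0,0,-0.25],[0,0,0]],[[0,0,-0.4],[0,0,0]],[[0,0,-0.52],[0,0,0]],[[0,0,-0.52],[0,0,0]]]}}

```text
t: 47.93
position: [0.6578, -0.2108, 0.1559]
eef_rot: [-2.465, 1.943, -0.019]
contact_force: [0.9, -1.0, 1.8]
grip_width: 0.447
gripper_force: 0.0
```

```bash
python3 - <<'E'
from h import *
c=wrist();st(); wm(c,["bar1","bay1"]); wr(c,"bar1",.031)
plan([(.53,-.206,.16,187),(.4125,-.205,.13,181)])
E
```

```text
t 47.98 [ 0.6569 -0.2101  0.1519] psi 193.5 w 0.453 F [ 0.4  0.7 -1. ] gf 0.0 j6 0.25
wrist bar1 0.91 [ 0.4132 -0.2049  0.043 ]
wrist bar1 0.78 [ 0.6552 -0.2091  0.0215]
wrist bay1 0.91 [ 0.6537 -0.209   0.0105]
wrist bay1 0.77 [ 0.7034 -0.1931  0.0091]
wrist bay1 0.74 [ 0.604  -0.2182  0.0102]
wrist bay1 0.68 [ 0.6523 -0.2066  0.0042]
wrist bar1 0.67 [ 399.8 -197.6] [ 41.6 100.7] deg -89.8 [139. 131. 125.]
wrist bar1 0.56 [ 654.  -208.9] [20.8 91.3] deg -76.4 [191. 180. 173.]
[[-0.129, 0.481, -0.059], [0.004, 0.0, 0.145]] rows 3.0
  at [ 0.53   -0.2059  0.1601]
[[-0.061, 0.466, 0.12], [-0.0, 0.0, 0.133]] rows 2.9
  at [ 0.4125 -0.2049  0.1301]
```

>>> {"method": "play_rows", "body": {"increments": [[[-0.129,0.481,-0.059],[0,0,0.145]],[[-0.129,0.481,-0.059],[0,0,0.145]],[[-0.129,0.481,-0.059],[0,0,0.145]],[[-0.129,0.481,-0.059],[0,0,0.145]]], "jaw": 0}}

```text
t: 48.47
position: [0.5247, -0.2065, 0.1609]
eef_rot: [2.349, -2.081, -0.003]
contact_force: [2.4, -0.4, 1.0]
grip_width: 0.499
gripper_force: 0.0
```

>>> {"method": "play_rows", "body": {"increments": [[[-0.061,0.466,0.12],[0,0,0.133]],[[-0.061,0.466,0.12],[0,0,0.133]],[[-0.061,0.466,0.12],[0,0,0.133]],[[-0.061,0.466,0.12],[0,0,0.133]],[[-0.061,0.466,0.12],[0,0,0.133]]]}}

```text
t: 48.88
position: [0.4108, -0.2052, 0.13]
eef_rot: [2.239, -2.201, -0.002]
contact_force: [0.9, -0.3, 1.2]
grip_width: 0.499
gripper_force: 0.0
```

>>> {"method": "play_rows", "body": {"increments": [[[0,0,0],[0,0,0]],[[0,0,0],[0,0,0]],[[0,0,0],[0,0,0]]]}}

```text
t: 49.13
position: [0.4137, -0.2052, 0.1315]
eef_rot: [2.239, -2.2, -0.001]
contact_force: [-0.3, 1.0, -0.5]
grip_width: 0.497
gripper_force: 0.0
```

```bash
python3 - <<'E'
from h import *
c=wrist();st(); wm(c,["bar1"]); wr(c,"bar1",.056)
plan([(.412,-.205,.042,181)])
E
```

```text
t 49.18 [ 0.4136 -0.2052  0.1314] psi 181.0 w 0.499 F [ 0.3 -0.4 -0.1] gf 0.0 j6 0.04
wrist bar1 0.92 [ 0.6583 -0.2104  0.0227]
wrist bar1 0.72 [ 0.4095 -0.204   0.0439]
wrist bar1 0.5 [ 0.652  -0.2044  0.0118]
wrist bar1 0.8 [ 620.1 -217. ] [37.4 80.9] deg -76.8 [105.  99.  96.]
wrist bar1 0.74 [ 416. -206.] [22.7 92.5] deg -89.9 [185. 175. 168.]
[[-0.001, 0.005, 0.357], [0.003, -0.001, 0.0]] rows 2.1
  at [ 0.4119 -0.205   0.0421]
```

>>> {"method": "play_rows", "body": {"increments": [[[0,0,0.12],[0,0,0]],[[0,0,0.24],[0,0,0]],[[0,0,0.32],[0,0,0]],[[0,0,0.356],[0,0,0]],[[0,0,0.356],[0,0,0]]]}}

```text
t: 49.7
position: [0.4115, -0.2051, 0.0403]
eef_rot: [2.238, -2.199, -0.006]
contact_force: [0.3, 0.2, 0.4]
grip_width: 0.493
gripper_force: 0.0
```

>>> {"method": "play_rows", "body": {"increments": [[[0,0,0],[0,0,0]],[[0,0,0],[0,0,0]],[[0,0,0],[0,0,0]]]}}

```text
t: 49.95
position: [0.4138, -0.2055, 0.0443]
eef_rot: [2.241, -2.202, 0.003]
contact_force: [0.1, 0.1, 0.2]
grip_width: 0.501
gripper_force: 0.0
```

>>> {"method": "play_rows", "body": {"increments": [[[0,0,0],[0,0,0]],[[0,0,0],[0,0,0]],[[0,0,0],[0,0,0]],[[0,0,0],[0,0,0]]], "jaw": -1}}

```text
t: 50.28
position: [0.4139, -0.2055, 0.0441]
eef_rot: [2.241, -2.202, 0.004]
contact_force: [1.5, 0.7, 5.3]
grip_width: 0.236
gripper_force: 60.6
```

>>> {"method": "play_rows", "body": {"increments": [[[0,0,-0.1],[0,0,0]],[[0,0,-0.25],[0,0,0]],[[0,0,-0.4],[0,0,0]],[[0,0,-0.45],[0,0,0]],[[0,0,-0.45],[0,0,0]]]}}

```text
t: 50.7
position: [0.4141, -0.2055, 0.1584]
eef_rot: [-2.24, 2.201, -0.006]
contact_force: [1.1, -0.3, -3.8]
grip_width: 0.237
gripper_force: 59.9
```

```bash
python3 - <<'E'
from h import *
c=wrist();st()
plan([(.5,-.205,.16,187),(.605,-.22,.13,193.5)])
E
```

```text
t 50.75 [ 0.4131 -0.2049  0.1552] psi 181.0 w 0.241 F [-0.6  0.4 -5. ] gf 59.9 j6 0.04
[[0.006, -0.347, -0.019], [0.0, -0.0, -0.133]] rows 2.1
  at [ 0.4999 -0.2049  0.1599]
[[0.111, -0.41, 0.12], [0.0, -0.0, -0.145]] rows 2.6
  at [ 0.605  -0.22    0.1299]
```

>>> {"method": "play_rows", "body": {"increments": [[[0.006,-0.2,-0.019],[0,0,-0.133]],[[0.006,-0.347,-0.019],[0,0,-0.133]],[[0.006,-0.347,-0.019],[0,0,-0.133]],[[0.006,-0.347,-0.019],[0,0,-0.133]]]}}

```text
t: 51.08
position: [0.4992, -0.2043, 0.1534]
eef_rot: [2.348, -2.077, -0.015]
contact_force: [-1.1, 0.3, -5.0]
grip_width: 0.236
gripper_force: 60.2
```

>>> {"method": "play_rows", "body": {"increments": [[[0.111,-0.2,0.12],[0,0,-0.145]],[[0.111,-0.41,0.12],[0,0,-0.145]],[[0.111,-0.41,0.12],[0,0,-0.145]],[[0.111,-0.41,0.12],[0,0,-0.145]],[[0.111,-0.41,0.12],[0,0,-0.145]]]}}

```text
t: 51.5
position: [0.6034, -0.2197, 0.1246]
eef_rot: [2.463, -1.942, -0.012]
contact_force: [-0.4, 0.4, -4.0]
grip_width: 0.239
gripper_force: 60.6
```

>>> {"method": "play_rows", "body": {"increments": [[[0,0,0],[0,0,0]],[[0,0,0],[0,0,0]],[[0,0,0],[0,0,0]]]}}

```text
t: 51.75
position: [0.604, -0.2203, 0.1304]
eef_rot: [2.466, -1.944, 0.001]
contact_force: [-0.4, -0.1, -2.9]
grip_width: 0.235
gripper_force: 60.6
```

```bash
python3 - <<'E'
from h import *
c=wrist();st(); wm(c,["bar1","bay1"]); plan([(.6055,-.2212,.045,193.5)])
E
```

```text
t 51.8 [ 0.6042 -0.2203  0.1306] psi 193.5 w 0.235 F [-0.6 -0.1 -3.3] gf 60.6 j6 0.27
wrist bar1 0.6 [ 0.6566 -0.2084  0.0225]
wrist bar1 0.55 [ 0.5987 -0.219   0.1297]
wrist bar1 0.54 [ 0.6521 -0.2093  0.0106]
wrist bay1 0.97 [ 0.7024 -0.1943  0.0079]
wrist bay1 0.75 [ 0.6564 -0.2104  0.0103]
[[0.004, -0.004, 0.342], [0.0, -0.001, 0.0]] rows 2.1
  at [ 0.6056 -0.2212  0.045 ]
```

>>> {"method": "play_rows", "body": {"increments": [[[0.004,-0.004,0.1],[0,0,0]],[[0.004,-0.004,0.22],[0,0,0]],[[0.004,-0.004,0.31],[0,0,0]],[[0.004,-0.004,0.345],[0,0,0]],[[0.004,-0.004,0.345],[0,0,0]]]}}

```text
t: 52.32
position: [0.604, -0.2208, 0.0406]
eef_rot: [2.464, -1.943, -0.007]
contact_force: [-0.3, -0.3, -4.3]
grip_width: 0.239
gripper_force: 60.5
```

>>> {"method": "play_rows", "body": {"increments": [[[0,0,0],[0,0,0]],[[0,0,0],[0,0,0]],[[0,0,0],[0,0,0]],[[0,0,0],[0,0,0]]]}}

```text
t: 52.65
position: [0.6067, -0.2213, 0.0452]
eef_rot: [2.467, -1.944, 0.003]
contact_force: [0.1, -0.9, -4.3]
grip_width: 0.235
gripper_force: 60.6
```

```bash
python3 - <<'E'
from h import *
c=wrist(); st()
cv2.imwrite("pics/w7.png",cv2.resize(c["frame"][90:290,200:440],None,fx=3,fy=3,interpolation=cv2.INTER_CUBIC))
E
```

```text
t 52.7 [ 0.6064 -0.2212  0.0447] psi 193.5 w 0.238 F [-0.3  0.1 -3.2] gf 60.6 j6 0.28
```

View pics/w7.png

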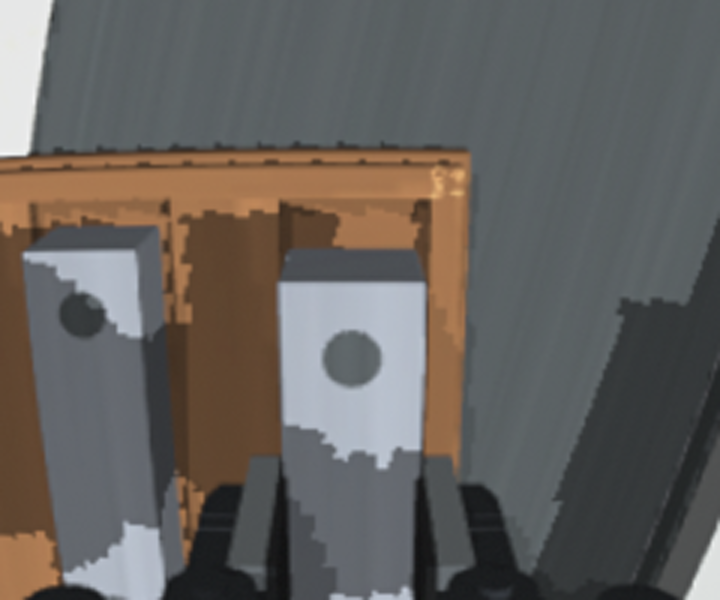

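>>> {"method": "play_rows", "body": {"increments": [[[0,0,0.03],[0,0,0]],[[0,0,0.06],[0,0,0]],[[0,0,0.085],[0,0,0]],[[0,0,0.102],[0,0,0]],[[0,0,0.102],[0,0,0]]]}}

```text
t: 53.12
position: [0.6056, -0.2211, 0.0192]
eef_rot: [2.466, -1.942, -0.0]
contact_force: [-5.0, 3.8, 8.5]
grip_width: 0.239
gripper_force: 62.0
```

>>> {"method": "play_rows", "body": {"increments": [[[0,0,0],[0,0,0]],[[0,0,0],[0,0,0]],[[0,0,0],[0,0,0]]]}}

```text
t: 53.37
position: [0.6057, -0.2212, 0.0193]
eef_rot: [2.466, -1.942, -0.0]
contact_force: [-5.4, 2.8, 7.3]
grip_width: 0.242
gripper_force: 62.0
```

```bash
python3 -c "
from h import *
wrist();st()"
```

```text
t 53.42 [ 0.6057 -0.2212  0.0192] psi 193.5 w 0.241 F [-5.2  2.7  7.2] gf 62.0 j6 0.28
```

>>> {"method": "play_rows", "body": {"increments": [[[0,0,0],[0,0,0]],[[0,0,0],[0,0,0]],[[0,0,0],[0,0,0]]], "jaw": -0.15}}

```text
t: 53.67
position: [0.6059, -0.2213, 0.0177]
eef_rot: [2.466, -1.944, 0.0]
contact_force: [-0.0, -0.2, -1.0]
grip_width: 0.425
gripper_force: 0.0
```

>>> {"method": "play_rows", "body": {"increments": [[[0,0,-0.1],[0,0,0]],[[0,0,-0.25],[0,0,0]],[[0,0,-0.4],[0,0,0]],[[0,0,-0.52],[0,0,0]],[[0,0,-0.52],[0,0,0]]]}}

```text
t: 54.08
position: [0.6089, -0.2225, 0.1568]
eef_rot: [-2.465, 1.943, -0.018]
contact_force: [0.3, 0.1, 2.0]
grip_width: 0.425
gripper_force: 0.0
```

```bash
python3 - <<'E'
from h import *
c=wrist();st(); wm(c,["bar1","bay1","grip_front"]); wr(c,"bar1",.031)
plan([(.52,-.3,.16,187),(.4655,-.36,.12,181),(.4655,-.36,.0525,181)])
E
```

```text
t 54.13 [ 0.608  -0.2218  0.1529] psi 193.5 w 0.427 F [ 0.4  0.  -0.4] gf 0.0 j6 0.28
wrist bar1 0.95 [ 0.6016 -0.2226  0.0166]
wrist bar1 0.65 [ 0.6551 -0.2066  0.0188]
wrist bay1 0.62 [ 0.6531 -0.2059  0.0113]
wrist bay1 0.6 [ 0.7055 -0.1945  0.0102]
wrist bay1 0.59 [ 0.6083 -0.218   0.0081]
wrist grip_front 0.84 [ 0.4658 -0.3611  0.0668]
wrist bar1 0.64 [ 652.3 -209.2] [25.1 91.3] deg -76.2 [160. 151. 146.]
wrist bar1 0.63 [ 605.2 -221.3] [21.3 91.4] deg -76.2 [192. 181. 173.]
wrist bar1 0.38 [ 461.1 -197.4] [151.  388.3] deg -89.1 [189. 189. 187.]
[[0.228, 0.406, -0.055], [0.005, 0.0, 0.145]] rows 2.8
  at [ 0.52   -0.3     0.1601]
[[0.212, 0.246, 0.16], [-0.0, 0.0, 0.133]] rows 2.2
  at [ 0.4654 -0.3601  0.1201]
[[-0.0, -0.0, 0.27], [-0.0, 0.0, -0.0]] rows 1.6
  at [ 0.4654 -0.36    0.0526]
```

>>> {"method": "play_rows", "body": {"increments": [[[0.228,0.406,-0.055],[0,0,0.145]],[[0.228,0.406,-0.055],[0,0,0.145]],[[0.228,0.406,-0.055],[0,0,0.145]],[[0.228,0.406,-0.055],[0,0,0.145]]], "jaw": -0.06, "squeeze": 40}}

```text
t: 54.67
position: [0.5171, -0.3035, 0.1621]
eef_rot: [2.346, -2.084, -0.001]
contact_force: [0.6, 0.1, 1.3]
grip_width: 0.471
gripper_force: 0.0
```

>>> {"method": "play_rows", "body": {"increments": [[[0.212,0.246,0.16],[0,0,0.133]],[[0.212,0.246,0.16],[0,0,0.133]],[[0.212,0.246,0.16],[0,0,0.133]],[[0.212,0.246,0.16],[0,0,0.133]],[[0.212,0.246,0.16],[0,0,0.133]]]}}

```text
t: 55.08
position: [0.4653, -0.3604, 0.1208]
eef_rot: [2.238, -2.201, -0.003]
contact_force: [0.8, 0.8, 1.0]
grip_width: 0.467
gripper_force: 0.0
```

>>> {"method": "play_rows", "body": {"increments": [[[0,0,0],[0,0,0]],[[0,0,0],[0,0,0]],[[0,0,0],[0,0,0]]]}}

```text
t: 55.33
position: [0.4668, -0.3597, 0.1223]
eef_rot: [2.241, -2.199, 0.001]
contact_force: [-0.2, 1.0, 0.4]
grip_width: 0.472
gripper_force: 0.0
```

```bash
python3 - <<'E'
from h import *
c=wrist();st(); wm(c,["grip_front"]);plan([(.4655,-.3595,.0525,180.9)])
E
```

```text
t 55.38 [ 0.4667 -0.3597  0.1222] psi 181.1 w 0.467 F [-0.7  0.  -0.4] gf 0.0 j6 0.33
wrist grip_front 0.62 [ 0.4682 -0.3634  0.067 ]
[[-0.002, 0.004, 0.279], [0.001, -0.002, 0.004]] rows 1.7
  at [ 0.4655 -0.3594  0.0524]
```

>>> {"method": "play_rows", "body": {"increments": [[[-0.002,0.003,0.1],[0,0,0.002]],[[-0.002,0.003,0.18],[0,0,0.002]],[[-0.002,0.003,0.25],[0,0,0.002]],[[-0.002,0.003,0.28],[0,0,0.002]],[[-0.002,0.003,0.28],[0,0,0.002]]]}}

```text
t: 55.85
position: [0.4642, -0.3591, 0.0498]
eef_rot: [2.237, -2.201, -0.006]
contact_force: [-0.1, 0.1, -0.6]
grip_width: 0.472
gripper_force: 0.0
```

>>> {"method": "play_rows", "body": {"increments": [[[0,0,0],[0,0,0]],[[0,0,0],[0,0,0]],[[0,0,0],[0,0,0]]]}}

```text
t: 56.1
position: [0.4659, -0.3602, 0.0535]
eef_rot: [2.238, -2.203, 0.003]
contact_force: [-0.1, 0.7, -0.5]
grip_width: 0.472
gripper_force: 0.0
```

>>> {"method": "play_rows", "body": {"increments": [[[0,0,0],[0,0,0]],[[0,0,0],[0,0,0]],[[0,0,0],[0,0,0]],[[0,0,0],[0,0,0]],[[0,0,0],[0,0,0]]], "jaw": -1}}

```text
t: 56.52
position: [0.4654, -0.36, 0.0528]
eef_rot: [2.238, -2.203, 0.001]
contact_force: [-1.1, 2.1, 4.9]
grip_width: 0.206
gripper_force: 40.4
```

>>> {"method": "play_rows", "body": {"increments": [[[-0.02,0,0],[0,0,0]],[[-0.05,0,0],[0,0,0]],[[-0.09,0,0],[0,0,0]],[[-0.13,0,0],[0,0,0]],[[-0.18,0,0],[0,0,0]]]}}

```text
t: 56.93
position: [0.4649, -0.3148, 0.0528]
eef_rot: [2.238, -2.203, 0.004]
contact_force: [1.5, -2.5, 5.1]
grip_width: 0.206
gripper_force: 40.5
```

```bash
python3 -c "
from h import *
st()"
```

```text
t 56.93 [ 0.4649 -0.3148  0.0528] psi 180.9 w 0.206 F [ 1.5 -2.5  5.1] gf 40.5 j6 0.25
```

>>> {"method": "play_rows", "body": {"increments": [[[-0.048,0,0],[0,0,0]],[[-0.096,0,0],[0,0,0]],[[-0.144,0,0],[0,0,0]],[[-0.192,0,0],[0,0,0]],[[-0.24,0,0],[0,0,0]]]}}

```text
t: 57.35
position: [0.4642, -0.2543, 0.0527]
eef_rot: [2.239, -2.203, 0.004]
contact_force: [2.8, -3.1, 5.9]
grip_width: 0.202
gripper_force: 40.4
```

>>> {"method": "play_rows", "body": {"increments": [[[-0.048,0,0],[0,0,0]],[[-0.096,0,0],[0,0,0]],[[-0.144,0,0],[0,0,0]],[[-0.192,0,0],[0,0,0]],[[-0.24,0,0],[0,0,0]]]}}

```text
t: 57.77
position: [0.4636, -0.1942, 0.0527]
eef_rot: [2.239, -2.203, 0.005]
contact_force: [5.4, -2.3, 4.1]
grip_width: 0.206
gripper_force: 40.4
```

>>> {"method": "play_rows", "body": {"increments": [[[-0.048,0,0],[0,0,0]],[[-0.095,0,0],[0,0,0]],[[-0.14,0,0],[0,0,0]],[[-0.175,0,0],[0,0,0]],[[-0.2,0,0],[0,0,0]]]}}

```text
t: 58.18
position: [0.463, -0.1438, 0.0527]
eef_rot: [-2.24, 2.202, -0.005]
contact_force: [6.4, -3.0, 4.4]
grip_width: 0.205
gripper_force: 40.4
```

>>> {"method": "play_rows", "body": {"increments": [[[0,0,0],[0,0,0]],[[0,0,0],[0,0,0]],[[0,0,0],[0,0,0]]]}}

```text
t: 58.43
position: [0.463, -0.1436, 0.0527]
eef_rot: [-2.239, 2.202, -0.003]
contact_force: [4.4, 1.9, 6.2]
grip_width: 0.201
gripper_force: 40.6
```

>>> {"method": "play_rows", "body": {"increments": [[[0,0,0],[0,0,0]],[[0,0,0],[0,0,0]],[[0,0,0],[0,0,0]]], "jaw": -0.06}}

```text
t: 58.68
position: [0.4607, -0.1444, 0.0506]
eef_rot: [2.237, -2.201, -0.003]
contact_force: [0.2, -0.4, -0.2]
grip_width: 0.47
gripper_force: 0.0
```

>>> {"method": "play_rows", "body": {"increments": [[[0,0,-0.15],[0,0,0]],[[0,0,-0.3],[0,0,0]],[[0,0,-0.45],[0,0,0]],[[0,0,-0.6],[0,0,0]],[[0,0,-0.75],[0,0,0]]]}}

```text
t: 59.1
position: [0.4611, -0.1446, 0.2402]
eef_rot: [2.237, -2.202, -0.002]
contact_force: [1.0, -0.2, 0.5]
grip_width: 0.471
gripper_force: 0.0
```

```bash
python3 - <<'E'
from h import *
st(); c=marks("scene",["grip_rear","grip_front"])
plan([(.4612,.02,.24,180.9),(.459,.165,.2,180.9)])
E
```

```text
t 59.1 [ 0.4611 -0.1446  0.2402] psi 180.9 w 0.471 F [ 1.  -0.2  0.5] gf 0.0 j6 -0.1
scene grip_rear 0.57 [0.4598 0.1672 0.0678]
scene grip_front 0.62 [ 0.4595 -0.144   0.068 ]
[[-0.659, -0.004, 0.007], [-0.004, -0.001, 0.0]] rows 4.0
  at [0.4612 0.02   0.2401]
[[-0.58, -0.0, 0.16], [-0.0, -0.0, 0.0]] rows 3.6
  at [0.4589 0.165  0.2   ]
```

>>> {"method": "play_rows", "body": {"increments": [[[-0.16,0,0],[0,0,0]],[[-0.32,0,0],[0,0,0]],[[-0.48,0,0],[0,0,0]],[[-0.62,0,0],[0,0,0]],[[-0.66,0,0],[0,0,0]]]}}

```text
t: 59.67
position: [0.4583, 0.0238, 0.2368]
eef_rot: [2.24, -2.197, -0.004]
contact_force: [0.8, -1.0, -0.4]
grip_width: 0.471
gripper_force: 0.0
```

>>> {"method": "play_rows", "body": {"increments": [[[-0.16,0,0],[0,0,0]],[[-0.32,0,0],[0,0,0]],[[-0.46,0,0.05],[0,0,0]],[[-0.58,0,0.16],[0,0,0]],[[-0.58,0,0.16],[0,0,0]]]}}

```text
t: 60.08
position: [0.4539, 0.1683, 0.1911]
eef_rot: [2.235, -2.191, -0.008]
contact_force: [0.1, -1.1, -2.0]
grip_width: 0.471
gripper_force: 0.0
```

>>> {"method": "play_rows", "body": {"increments": [[[0,0,0.1],[0,0,0]],[[0,0,0.2],[0,0,0]],[[0,0,0.28],[0,0,0]],[[0,0,0.28],[0,0,0]],[[0,0,0.28],[0,0,0]]]}}

```text
t: 60.5
position: [0.4561, 0.1641, 0.1274]
eef_rot: [2.235, -2.2, -0.0]
contact_force: [0.2, 0.3, 0.7]
grip_width: 0.472
gripper_force: 0.0
```

>>> {"method": "play_rows", "body": {"increments": [[[0,0,0],[0,0,0]],[[0,0,0],[0,0,0]],[[0,0,0],[0,0,0]]]}}

```text
t: 60.75
position: [0.4574, 0.1654, 0.1303]
eef_rot: [-2.239, 2.204, -0.0]
contact_force: [-0.4, 0.4, -0.4]
grip_width: 0.473
gripper_force: 0.0
```

```bash
python3 - <<'E'
from h import *
c=wrist();st(); wm(c,["grip_rear"]); plan([(.459,.1665,.0525,180.9)])
E
```

```text
t 60.8 [0.4573 0.1654 0.13  ] psi 180.9 w 0.468 F [-0.4 -0.8 -0.1] gf 0.0 j6 -0.75
wrist grip_rear 0.66 [0.4607 0.1636 0.0664]
[[-0.004, -0.008, 0.309], [0.0, -0.0, 0.0]] rows 1.9
  at [0.4591 0.1664 0.0525]
```

>>> {"method": "play_rows", "body": {"increments": [[[-0.004,-0.008,0.1],[0,0,0]],[[-0.004,-0.008,0.2],[0,0,0]],[[-0.004,-0.008,0.28],[0,0,0]],[[-0.004,-0.008,0.31],[0,0,0]],[[-0.004,-0.008,0.31],[0,0,0]]]}}

```text
t: 61.27
position: [0.4578, 0.1654, 0.0497]
eef_rot: [2.235, -2.2, -0.001]
contact_force: [-0.4, 0.8, 1.0]
grip_width: 0.467
gripper_force: 0.0
```

>>> {"method": "play_rows", "body": {"increments": [[[0,0,0],[0,0,0]],[[0,0,0],[0,0,0]],[[0,0,0],[0,0,0]]]}}

```text
t: 61.52
position: [0.4595, 0.1667, 0.053]
eef_rot: [-2.239, 2.203, -0.001]
contact_force: [-0.6, -0.0, 0.2]
grip_width: 0.472
gripper_force: 0.0
```

>>> {"method": "play_rows", "body": {"increments": [[[0,0,0],[0,0,0]],[[0,0,0],[0,0,0]],[[0,0,0],[0,0,0]],[[0,0,0],[0,0,0]],[[0,0,0],[0,0,0]]], "jaw": -1}}

```text
t: 61.93
position: [0.4595, 0.1665, 0.0523]
eef_rot: [-2.239, 2.204, -0.001]
contact_force: [2.6, 0.5, 3.7]
grip_width: 0.206
gripper_force: 43.0
```

>>> {"method": "play_rows", "body": {"increments": [[[-0.02,0,0],[0,0,0]],[[-0.05,0,0],[0,0,0]],[[-0.09,0,0],[0,0,0]],[[-0.13,0,0],[0,0,0]],[[-0.18,0,0],[0,0,0]]]}}

```text
t: 62.35
position: [0.459, 0.211, 0.0523]
eef_rot: [2.238, -2.204, 0.003]
contact_force: [6.2, -2.7, 4.1]
grip_width: 0.206
gripper_force: 43.1
```

>>> {"method": "play_rows", "body": {"increments": [[[-0.048,0,0],[0,0,0]],[[-0.096,0,0],[0,0,0]],[[-0.144,0,0],[0,0,0]],[[-0.192,0,0],[0,0,0]],[[-0.24,0,0],[0,0,0]]]}}

```text
t: 62.77
position: [0.4583, 0.2714, 0.0523]
eef_rot: [2.239, -2.204, 0.003]
contact_force: [8.2, -2.9, 2.8]
grip_width: 0.206
gripper_force: 43.1
```

>>> {"method": "play_rows", "body": {"increments": [[[-0.048,0,0],[0,0,0]],[[-0.096,0,0],[0,0,0]],[[-0.144,0,0],[0,0,0]],[[-0.192,0,0],[0,0,0]],[[-0.24,0,0],[0,0,0]]]}}

```text
t: 63.18
position: [0.4576, 0.3313, 0.0523]
eef_rot: [-2.238, 2.204, -0.003]
contact_force: [8.4, -2.9, 3.7]
grip_width: 0.211
gripper_force: 43.0
```

>>> {"method": "play_rows", "body": {"increments": [[[-0.048,0,0],[0,0,0]],[[-0.09,0,0],[0,0,0]],[[-0.12,0,0],[0,0,0]],[[-0.145,0,0],[0,0,0]],[[-0.16,0,0],[0,0,0]]]}}

```text
t: 63.6
position: [0.4572, 0.3715, 0.0523]
eef_rot: [-2.238, 2.204, -0.003]
contact_force: [8.7, -2.7, 3.3]
grip_width: 0.205
gripper_force: 43.1
```

```bash
python3 - <<'E'
from h import *
c=wrist();st()
E
```

```text
t 63.65 [0.4572 0.372  0.0523] psi 180.9 w 0.207 F [7.9 0.8 3.7] gf 43.0 j6 -1.01
```

>>> {"method": "play_rows", "body": {"increments": [[[-0.01,0,0],[0,0,0]],[[-0.02,0,0],[0,0,0]],[[-0.03,0,0],[0,0,0]],[[-0.038,0,0],[0,0,0]],[[-0.038,0,0],[0,0,0]]]}}

```text
t: 64.07
position: [0.4571, 0.3801, 0.0523]
eef_rot: [2.238, -2.204, 0.004]
contact_force: [8.3, -2.6, 3.6]
grip_width: 0.207
gripper_force: 43.0
```

>>> {"method": "play_rows", "body": {"increments": [[[-0.006,0,0],[0,0,0]],[[-0.012,0,0],[0,0,0]],[[-0.016,0,0],[0,0,0]],[[-0.016,0,0],[0,0,0]],[[-0.016,0,0],[0,0,0]]]}}

```text
t: 64.48
position: [0.457, 0.3801, 0.0523]
eef_rot: [2.232, -2.202, 0.01]
contact_force: [5.7, -16.8, 8.7]
grip_width: 0.212
gripper_force: 43.8
```

>>> {"method": "play_rows", "body": {"increments": [[[0,0,0],[0,0,0]],[[0,0,0],[0,0,0]],[[0,0,0],[0,0,0]],[[0,0,0],[0,0,0]]], "jaw": -0.06}}

```text
t: 64.82
position: [0.4546, 0.3848, 0.0505]
eef_rot: [2.238, -2.201, -0.001]
contact_force: [0.0, 0.5, 0.3]
grip_width: 0.472
gripper_force: 0.0
```

>>> {"method": "play_rows", "body": {"increments": [[[0,0,-0.12],[0,0,0]],[[0,0,-0.27],[0,0,0]],[[0,0,-0.42],[0,0,0]],[[0,0,-0.57],[0,0,0]],[[0,0,-0.7],[0,0,0]]]}}

```text
t: 65.23
position: [0.4552, 0.3851, 0.2288]
eef_rot: [2.24, -2.203, -0.001]
contact_force: [1.0, -0.0, 0.3]
grip_width: 0.471
gripper_force: 0.0
```

>>> {"method": "play_rows", "body": {"increments": [[[0,0,0],[0,0,0]],[[0,0,0],[0,0,0]],[[0,0,0],[0,0,0]]]}}

```text
t: 65.48
position: [0.4549, 0.3851, 0.2252]
eef_rot: [2.238, -2.201, -0.002]
contact_force: [-0.4, -0.3, -0.6]
grip_width: 0.47
gripper_force: 0.0
```

```bash
python3 - <<'E'
from h import *
st(); c=marks("scene",["grip_rear","grip_front","bar1"]); 
c=rects("top","bar1",.03); a=cv2.resize(c["frame"][100:300,200:560],None,fx=2.2,fy=2.2,interpolation=cv2.INTER_CUBIC); cv2.imwrite("pics/end.png",a)
wm(wrist(),["grip_rear","grip_front"])
E
```

```text
t 65.48 [0.4549 0.3851 0.2252] psi 180.9 w 0.47 F [-0.4 -0.3 -0.6] gf 0.0 j6 -1.02
scene grip_rear 0.68 [0.4557 0.383  0.0694]
scene grip_front 0.86 [0.4613 0.0682 0.0648]
scene bar1 0.77 [ 0.6551 -0.2087  0.0184]
scene bar1 0.74 [ 0.6041 -0.2176  0.0191]
scene bar1 0.74 [0.5938 0.4949 0.0087]
scene bar1 0.72 [0.4652 0.4917 0.0081]
top bar1 0.82 [ 602.8 -216.1] [24.  94.6] long-axis deg -77.1 [199. 185. 178.]
top bar1 0.78 [ 650.4 -202. ] [24.7 92. ] long-axis deg -77.5 [195. 180. 174.]
top bar1 0.68 [544.6  -4.2] [43.2 47.8] long-axis deg -44.5 [55. 52. 51.]
top bar1 0.56 [603.7 489.1] [29.6 71.6] long-axis deg -17.0 [87. 37. 64.]
top bar1 0.54 [657.6 381.6] [26.9 87. ] long-axis deg -64.8 [ 15.  80. 152.]
wrist grip_rear 0.61 [0.4572 0.3812 0.0684]
```

View pics/end.png

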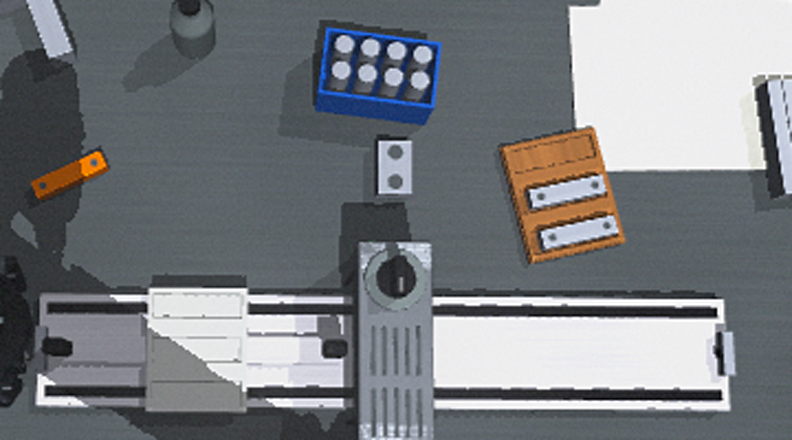

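```bash
python3 -c "
from h import *
print(order.job_done())"
```

```text
the job is handed in; nothing more can be done
None
```

The job is handed in at about 66 s: both bars present went through the tunnel with the coil on and now lie in separate storage channels, the coil is off, and the empty carriage rests against its starting stop.

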